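# Ready the pin stamp over its plate

## Task

Take the pin stamp by its handle, draw it out of its slanted dock, turn it level with the pins pointing down, and hold it squarely centred over the plate whose wells match its pins (the 24-well plate, not the 96-well one), pin tips about 5 cm above the plate so that each pin stands over its own well. Finish while still holding it there, still and in the air, and do not put it down or let go. Do not touch either plate with the stamp, and leave the plates, the bottle and the tip box where they are.

Things in the scene. Friction and masses are not known exactly. Their poses are not given: they have to be found in the camera images.
- stamp: The pin stamp (loose, about 0.28 kg): aluminium plate 84 x 120 x 8 mm (x, y, z), 24 steel pins (4 along x, 6 along y, 18 mm apart, 30 mm long) under it, a black bar handle above it on two posts. Origin: centre of the aluminium plate's underside; z from pins to handle, y along the handle. At the start it sits in the dock, z leaning 33 degrees from vertical towards the dock's -x.
- stamp_grip (a point): Centre of the stamp's handle, on the stamp's z axis 48 mm above its origin; axes as the stamp's. The handle is a straight bar along y, 18 mm thick in x (the width to grip), 90 mm long, 20 mm high in z, with 30 mm free below it down to the aluminium plate; two 10 mm round posts 34 mm either side of the centre (along y) carry it.
- stamp_tips (a point): Centre of the pin tips, on the stamp's z axis 30 mm below its origin (78 mm below the handle's centre); axes as the stamp's.
- dock: The stamp's fixed holder: white open sleeve (100 x 136 mm outside) leaning 33 degrees on a grey foot 130 x 150 mm, mouth up and towards its -x. Origin: centre of the foot's underside; x level, z up. The stamp's plate lies in the mouth flush with the rim, 8 mm deep on a ledge, 2 mm play, no catch; it comes out along the stamp's own z, pins clear after 40 mm. Highest edge 119 mm above bench.
- plate24: The plate that matches the stamp: white microplate with 24 large wells (4 along x, 6 along y, 18 mm apart, 16 mm wide), 86 x 128 x 20 mm (x, y, z), loose, 0.12 kg, lying flat on the bench. Origin: centre of its underside.
- plate24_top (a point): Centre of the top face of the 24-well plate, 20 mm above its underside; z up, y along its long side.
- plate96: The other plate, same outline 86 x 128 x 20 mm and colour, but 96 small wells (8 x 12, 9 mm apart, 7 mm wide); loose, to be left alone. Origin: centre of its underside.
- bottle: Bystander: round glass bottle, 70 mm wide, 150 mm high, beyond the work (farther in x), left of the middle. Origin: centre of its underside.
- tipbox: Bystander: box of pipette tips, blue with a clear lid, 88 x 125 x 72 mm, beyond the work, right of the middle. Origin: centre of its underside.
There are look-alikes about, which are no part of the job. Leave any brown look-alike of the dock alone.

How it is judged:
By the outcome, as a careful person would: the job done as asked, in the order asked, and still so for the second after the job is handed in, while the arm keeps its last pose, push and grip.
It also fails if it takes over 51 s, if anything falls off the work surface, if the arm or the gripper's body presses on something with over 40 N, if the wrist force passes 120 N, or if a joint passes its speed limit or range.

## Robot

A 6-joint arm with a two-finger parallel gripper is mounted at the origin on the work surface. World frame = base frame: x ahead of the robot, y to its left, z up, the work surface at z = 0. Lengths are in mm, angles in rad, forces in N, time in s.
With the tool pointing down it reaches from about 275 to 825 mm from the base axis. Payload 5.2 kg.
Tool frame: the origin (TCP) lies at the very end of the fingers, on their centre line; the grasp point (between the pads) lies 19 mm behind it; z points along the fingers, y is the direction in which the jaws open and shut (so a half turn about z gives the same grasp; the last joint's range is limited). The gripper opens to 93 mm and grips with 3 to 60 N. Pads are 15 mm wide; open, the fingers measure 128 mm over their backs; the gripper's body (75 mm by 188 mm) begins 65 mm behind the grasp point.
Start: joints at [-1.316, 0.259, 1.535, -0, 1.348, -0.203], TCP at [243.107, -493.36, 218.653] pointing down, gripper open.
Joint ranges: [-3.14, 3.14], [-0.91, 2.08], [0.19, 2.58], [-1.22, 4.36], [0.22, 2.71], [-3.12, 3.12]. Speed limits (rad/s): [2.57, 2.57, 3.14, 3.14, 3.14, 3.14].

## Interface

Orientations are given as a unit quaternion [x, y, z, w].
In Python, from workcell import manip gives the robot as it stands.
- The arm moves only by the shell command python3 -m inch 'ROWS'. ROWS is JSON, a list of rows, each a list of 3 entries, a list of its own where there are three numbers: the shift along the tool's x, y, z in units of 50 mm (1.0 is 50 mm), then the turn about the tool's z in units of 6 degrees (1.0 is 6 degrees), then the gripper's target within -1 to 1 (shut at 1, half-way at 0, fully open at -1). In form: [[[dx, dy, dz], twist, hand], ...]. A call has 1 to 5 rows; each row is the pose to reach, as a shift and turn from the pose measured when the call began, along the tool's axes at that moment; what a row does not reach only later rows make up. A row lasts 1/8 s, in which the tool goes at most 62.5 mm and 10.7 degrees, less where a joint would pass 70% of its speed; a pose out of reach is approached as far as the arm can. A call with a gripper value outside its range is refused whole. The fingers move at their own pace and stop on an object; the grip force is fixed at half the most. Time passes only in rows, so rows that repeat a pose let the fingers close. It gives the time, the measured TCP pose, the force and the opening at its end, in the units of the state.
- manip.state(): the state, without advancing time (a new reading comes with each control period).
- manip.capture(name): name is "scene" or "top"; returns the picture (400x640x3 uint8, red, green, blue); there is no depth.
- manip.camera_model(name): a dict with "intrinsics" (3x3 intrinsics, pixels), "dist_coeffs" ([k1, k2, p1, p2, k3] as OpenCV has them; the pictures are not rectified), "R" (3x3) and "t" (3): a world point X has camera coordinates R X + t. Camera axes: x right, y down, z forward; pixel columns grow to the right and rows downward; lengths in mm; the calibration is good to about 2 mm. A picture is of the moment at which its call begins. camera_model takes no time and is no camera call.
- manip.hand_in(): hands the job in, once; it reports no verdict.
The state is a dict: "clock": time; "joints": joint angles; "qvel": joint speeds; "tau": joint torques, N m; "position": TCP position; "tool_rot": TCP orientation; "ft_force": force on the tool from outside, world axes, zero at the start; "moment": the same for the moment, N m; "gripper_width": opening from 0.0 (shut) to 1.0 (fully open).
Only numpy, scipy, OpenCV 4.12 (cv2) and the standard library are available. Lean on these libraries where they do the work, as an engineer would, in place of code of your own. Each camera call takes 0.05 s, during which the arm holds its last target.

## Working session

There is one attempt and no reset: what is moved stays moved. The work goes in short steps, Python scripts to look and compute and a shell command to move; the robot and the scene stay as the last step left them, time stands still between calls to the robot, and variables do not carry over. Pictures are saved under pics/ and viewed, and the job is handed in when it is done.

```bash
ls -la; mkdir -p pics; cat > h.py <<'E'
import numpy as np, cv2
from workcell import manip
from scipy.spatial.transform import Rotation as Ro
E
python3 - <<'E'
from h import *
print(manip.state())
for n in("scene","top"):
    im=manip.capture(n); cv2.imwrite(f"pics/{n}0.png",im[:,:,::-1]); print(manip.camera_model(n))
E
python3 -m inch --help | head -40
```

```text
total 12
drwxr-xr-x  3 agent agent 4096 Dec  7 01:09 .
drwxr-xr-x 23 root  root  4096 Dec  7 01:09 ..
drwxr-xr-x  2 agent agent 4096 Dec  7 01:09 pics
{'clock': 0.0, 'joints': array([-1.31577749e+00,  2.59343724e-01,  1.53610991e+00, -1.14399931e-05,
        1.34799599e+00, -2.02796017e-01]), 'qvel': array([ 8.55578017e-04, -7.41117233e-04, -5.19271825e-04, -7.11728206e-04,
        1.06558453e-03,  1.78892389e-05]), 'tau': array([ 8.92603111e-05, -4.37303603e+01, -2.84006238e+01,  7.19729997e-02,
        4.15747461e-02, -1.50473306e-04]), 'position': array([ 242.96830671, -492.7957693 ,  217.80656188]), 'tool_rot': array([ 9.73914188e-01,  2.26914723e-01, -2.98168537e-05, -9.28023729e-04]), 'ft_force': array([-0.36629051,  0.52082736,  0.60882789]), 'moment': array([ 0.00922331, -0.01011392,  0.02424061]), 'gripper_width': 0.9970128702295221}
{'intrinsics': array([[370.67020502,   0.        , 325.79478451],
       [  0.        , 370.67020502, 200.87507368],
       [  0.        ,   0.        ,   1.        ]]), 'dist_coeffs': array([-0.0370494,  0.       ,  0.       ,  0.       ,  0.       ]), 'R': array([[-0.53985791,  0.84167451,  0.01172449],
       [ 0.52174138,  0.34551522, -0.78000331],
       [-0.66055989, -0.4149738 , -0.62566554]]), 't': array([ 302.37511675, -226.68775364, 1129.29667001])}
{'intrinsics': array([[455.84397456,   0.        , 323.93239164],
       [  0.        , 455.84397456, 206.87610802],
       [  0.        ,   0.        ,   1.        ]]), 'dist_coeffs': array([-0.07142103,  0.        ,  0.        ,  0.        ,  0.        ]), 'R': array([[-0.02799263, -0.99953742, -0.01188975],
       [-0.99324296,  0.02915257, -0.11233236],
       [ 0.11262701,  0.00866493, -0.99359955]]), 't': array([ 25.11661363, 582.90307169, 999.14832832])}invalid input: not JSON, or not a number
```

View pics/scene0.png

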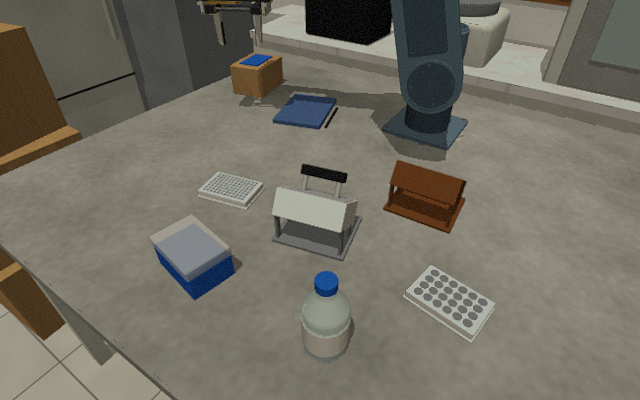

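View pics/top0.png

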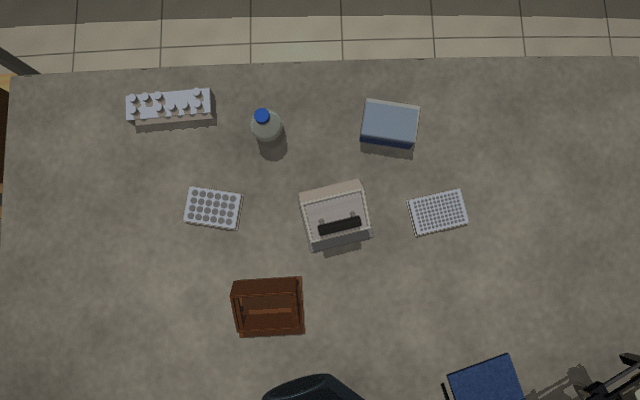

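```bash
cat >> h.py <<'E'
def rays(n,px):
    m=manip.camera_model(n); K=np.array(m['intrinsics']);D=np.array(m['dist_coeffs']);R=np.array(m['R']);t=np.array(m['t'])
    u=cv2.undistortPoints(np.array(px,float).reshape(-1,1,2),K,D).reshape(-1,2)
    d=np.c_[u,np.ones(len(u))]@R; return -R.T@t,d
def atz(n,px,z):
    c,d=rays(n,px); s=(z-c[2])/d[:,2]; return c+s[:,None]*d
def proj(n,X):
    m=manip.camera_model(n); R=np.array(m['R'])
    return cv2.projectPoints(np.array(X,float).reshape(-1,1,3),cv2.Rodrigues(R)[0],np.array(m['t']),np.array(m['intrinsics']),np.array(m['dist_coeffs']))[0].reshape(-1,2)
def crop(f,o,x0,y0,w,h,k):
    im=cv2.imread(f)[y0:y0+h,x0:x0+w]; cv2.imwrite(o,cv2.resize(im,None,fx=k,fy=k,interpolation=cv2.INTER_CUBIC))
E
python3 - <<'E'
from h import *
crop("pics/top0.png","pics/c1.png",285,165,100,100,6)
crop("pics/top0.png","pics/c2.png",170,170,90,75,8)
crop("pics/scene0.png","pics/c3.png",260,155,110,100,6)
crop("pics/scene0.png","pics/c4.png",395,255,110,90,7)
E
```

```text
(no output)
```

View pics/c1.png

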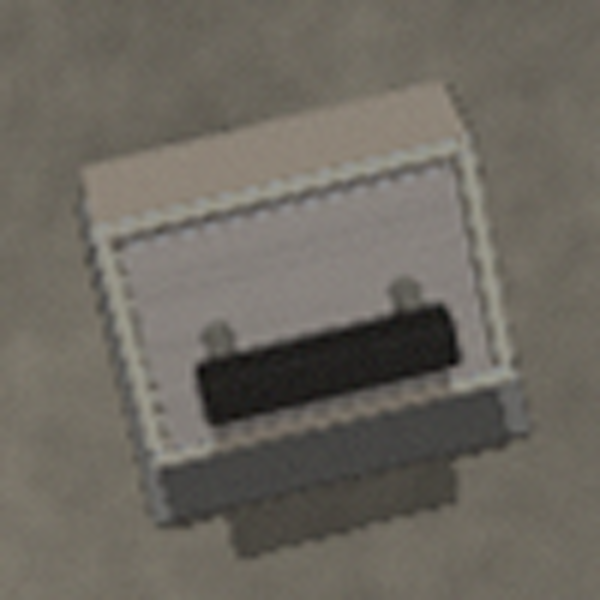

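View pics/c2.png

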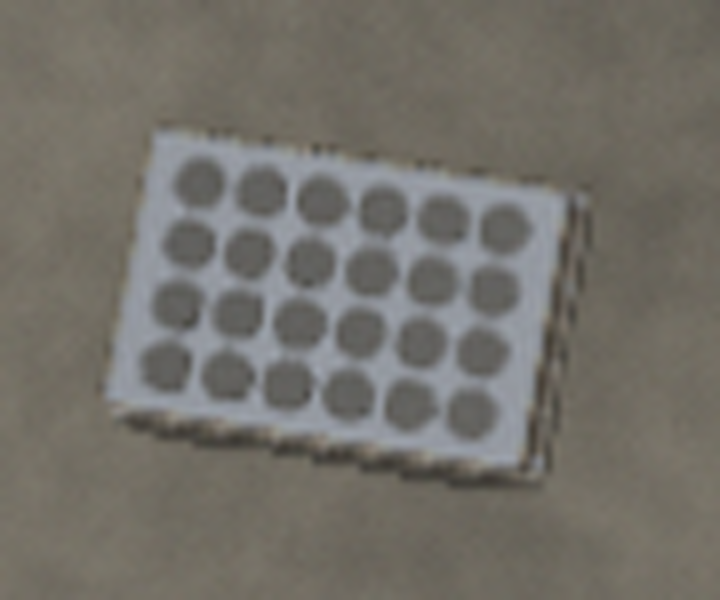

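View pics/c3.png

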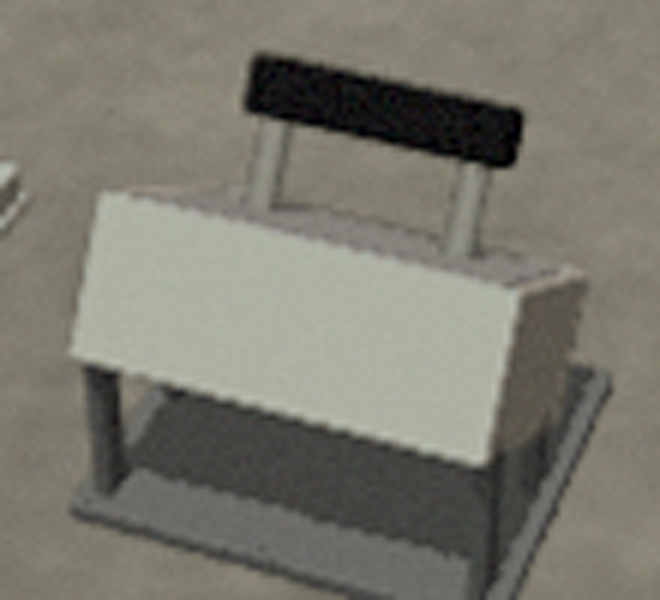

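View pics/c4.png

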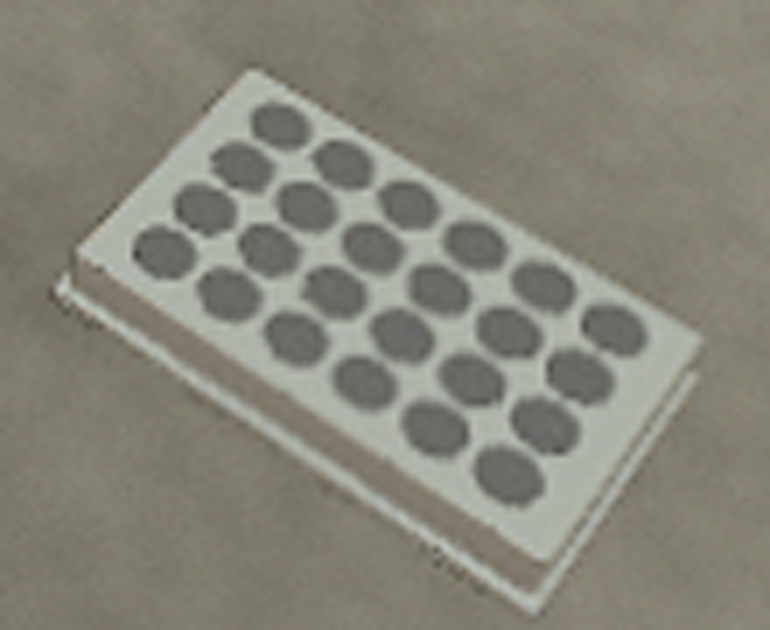

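```bash
cat > fit.py <<'E'
from h import *
from scipy.optimize import least_squares
def uc(P,x0,y0,k): P=np.array(P,float); return np.array([x0,y0])+(P+.5)/k-.5
# plate
w=np.array([[27,45,20],[27,-45,20],[-27,45,20],[-27,-45,20]],float)
tp=uc([[201,181],[505,228],[166,366],[472,413]],170,170,8)
# scene: right=+y, away = -x
sp=uc([[615,329],[280,127],[509,474],[164,252]],395,255,7) 
def solve(w,obs,yaw0s,p0,lean=0,zfree=False):
    best=None
    for y0 in yaw0s:
        def T(p): 
            R=Ro.from_euler('z',p[2])*Ro.from_euler('y',-lean)
            return R.apply(w)+[p[0],p[1],p[3] if zfree else 0]
        def f(p):
            X=T(p); return np.concatenate([(proj(n,X[i])-o).ravel() for n,i,o in obs])
        s=least_squares(f,[p0[0],p0[1],y0]+([p0[2]] if zfree else []),x_scale=[100,100,1]+([100] if zfree else []),loss='soft_l1')
        if best is None or s.cost<best.cost: best=s
    return best,f
if __name__=="__main__":
    for obs in ([("top",[0,1,2,3],tp)],[("scene",[1,0,3,2],sp[[0,1,2,3]])],[("scene",[0,1,2,3],sp)],[("top",[0,1,2,3],tp),("scene",[0,1,2,3],sp)]):
        b,f=solve(w,obs,[-.2,.2,3.],[500,250,0])
        print("plate",b.x,np.abs(f(b.x)).max())
    S=np.array([[50,68,8],[50,-68,8],[-50,-68,8],[-50,68,8],[9,45,38],[9,-45,38],[-9,-45,58],[-9,45,58]],float)
    t=uc([[90,230],[460,140],[515,375],[155,465],[197,368],[447,307],[460,360],[210,422]],285,165,6)
    s=uc([[103,192],[520,290],[585,272],[255,55],[522,105],[515,165],[245,112]],260,155,6)
    si=[1,0,3,6,7,4,5]
    for obs in ([("top",list(range(8)),t)],[("scene",si,s)],[("top",list(range(8)),t),("scene",si,s)]):
        b,f=solve(S,obs,[-.2,.2],[480,0,85],lean=np.radians(33),zfree=True)
        print("stamp",b.x,np.round(f(b.x),1))
E
python3 fit.py
```

```text
plate [593.0019253  268.12971771   6.10176518] 0.18441281297094747
plate [592.3072116  266.68110467   2.96033313] 0.18050761814993166
plate [590.00745532 267.24624539   0.82543824] 44.583019873896376
plate [ 5.92793764e+02  2.68105966e+02 -1.69893311e-01] 21.42112738886317
stamp [ 5.63148418e+02 -1.67476430e+01  2.20699902e-01  6.40920885e+01] [ 0.7  0.5  1.  -0.2 -0.3  0.4  0.5  0.5 -0.8 -2.2 -1.2 -2.6  0.   0.3
 -0.   0.6]
stamp [ 5.55107479e+02 -2.23680577e+01  2.30707356e-01  8.01050974e+01] [-0.   0.1  0.3 -0.3  0.3 -0.9  1.5 -0.3  0.4  0.4 -2.6  0.8 -1.8  0.1]
stamp [ 5.61477540e+02 -1.70207826e+01  2.22888487e-01  8.59532720e+01] [ 0.2  0.1  1.8 -1.1  0.7  0.5  0.3  1.  -1.  -2.2 -0.3 -2.8  1.   0.3
 -0.1  0.9 -0.2  0.   1.1  0.2  1.4 -0.4  2.  -0.5  1.4  0.4 -1.7  0.9
 -1.5 -0. ]
```

```bash
cat > ov.py <<'E'
from h import *
import itertools,sys
def box(c,h): 
    c=np.array(c);h=np.array(h); V=np.array(list(itertools.product([-1,1],[-1,1],[-1,1])))
    E=[(i,j) for i in range(8) for j in range(i) if abs(V[i]-V[j]).sum()==2]
    return c+V*h,E
def overlay(n,src,out,T,boxes,cr,k):
    x0,y0,w,h=cr; im=cv2.imread(src)[y0:y0+h,x0:x0+w]; im=cv2.resize(im,None,fx=k,fy=k,interpolation=cv2.INTER_CUBIC)
    for (c,hh),col in boxes:
        V,E=box(c,hh); p=(proj(n,T(V))-[x0,y0]+.5)*k-.5
        for i,j in E: cv2.line(im,tuple(int(v) for v in p[i].round()),tuple(int(v) for v in p[j].round()),col,1)
    cv2.imwrite(out,im)
B=[(((0,0,48),(9,45,10)),(0,255,255)),(((0,0,4),(42,60,4)),(0,255,0)),(((0,0,-10),(50,68,18)),(255,0,255))]
E
python3 - <<'E'
from ov import *
R=Ro.from_euler('z',.222)*Ro.from_euler('y',-np.radians(33))
T=lambda V:R.apply(V)+[560,-18,85.1]
overlay("top","pics/top0.png","pics/o1.png",T,B,(285,165,100,100),6)
overlay("scene","pics/scene0.png","pics/o2.png",T,B,(260,155,110,100),6)
a=cv2.imread("pics/o1.png");b=cv2.imread("pics/o2.png");h=600
cv2.imwrite("pics/o12.png",cv2.resize(np.hstack([a,b]),None,fx=.63,fy=.63))
E
```

```text
(no output)
```

View pics/o12.png

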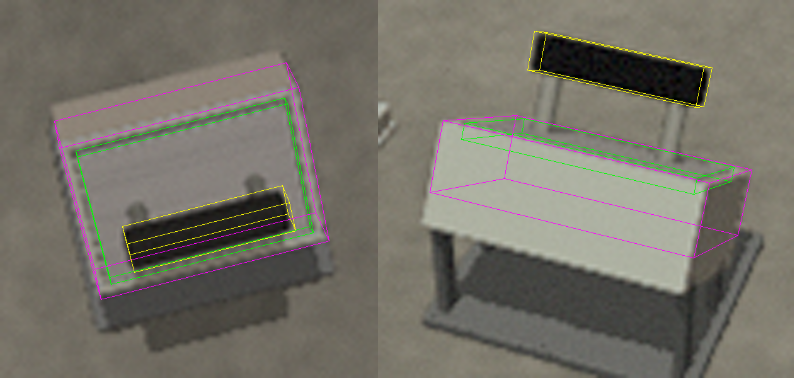

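```bash
cat >> h.py <<'E'
def st():
    s=manip.state(); R=Ro.from_quat(s['tool_rot']); M=R.as_matrix()
    z=M[:,2]; tilt=np.degrees(np.arccos(-z[2])); 
    print('t%.2f'%s['clock'],'p',np.round(s['position'],1),'tilt %.2f az %.1f'%(tilt,np.degrees(np.arctan2(z[1],z[0]))),'yaz %.2f el %.2f'%(np.degrees(np.arctan2(M[1,1],M[0,1])),np.degrees(np.arcsin(M[2,1]))),'q',np.round(s['joints'],3),'F',np.round(s['ft_force'],1),'w %.3f'%s['gripper_width'])
    return s,M
def go(target,yaz=None):
    s,M=st(); d=M.T@(np.array(target)-s['position'])/50; out=[round(v,2) for v in d]
    tw=0
    if yaz is not None:
        # want tool y to have horizontal direction yaz (small tilt approx): rotate about tool z
        e=np.array([np.cos(np.radians(yaz)),np.sin(np.radians(yaz)),0]); l=M.T@e; tw=np.degrees(np.arctan2(-l[0],l[1]))/6
    print('rows delta',out,'twist %.2f'%tw)
E
python3 -c "
from h import *
go([560,125,420],12.6)"
```

```text
t0.10 p [ 243.  -492.9  217.9] tilt 0.09 az 104.7 yaz -63.77 el -0.09 q [-1.316  0.259  1.536 -0.     1.348 -0.203] F [ 0.3  0.5 -0.1] w 1.001
rows delta [np.float64(11.15), np.float64(-8.29), np.float64(-4.02)] twist -12.73
```

```bash
python3 -m inch '[[[11.15,-8.29,-4],-12.7,0],[[11.15,-8.29,-4],-12.7,0],[[11.15,-8.29,-4],-12.7,0],[[11.15,-8.29,-4],-12.7,0],[[11.15,-8.29,-4],-12.7,0]]'; python3 -c "
from h import *
go([560,125,420],12.6)"
```

```text
clock: 0.72
position: [380.4, -224.2, 305.5]
tool_rot: [0.765, 0.645, 0.0, -0.001]
ft_force: [0.3, -0.1, -0.4]
gripper_width: 0.522
t0.72 p [ 380.4 -224.2  305.5] tilt 0.08 az 94.0 yaz -9.73 el -0.02 q [-7.870e-01  1.100e-02  1.615e+00  1.000e-03  1.516e+00 -6.170e-01] F [ 0.3 -0.1 -0.4] w 0.522
rows delta [np.float64(7.49), np.float64(2.36), np.float64(-2.28)] twist -3.72
```

```bash
python3 -m inch '[[[7.5,2.4,-2.3],-3.7,0],[[7.5,2.4,-2.3],-3.7,0],[[7.5,2.4,-2.3],-3.7,0],[[7.5,2.4,-2.3],-3.7,0],[[7.5,2.4,-2.3],-3.7,0]]'; python3 -c "
from h import *
go([830,186,420],12.6)"
```

```text
clock: 1.35
position: [518.5, 42.1, 393.3]
tool_rot: [0.626, 0.78, 0.0, -0.001]
ft_force: [0.9, -0.7, 0.2]
gripper_width: 0.5
t1.35 p [518.5  42.1 393.3] tilt 0.08 az 107.3 yaz 12.48 el -0.01 q [-1.340e-01  1.470e-01  1.260e+00  1.000e-03  1.735e+00 -3.520e-01] F [ 0.9 -0.7  0.2] w 0.500
rows delta [np.float64(1.46), np.float64(6.7), np.float64(-0.53)] twist -0.02
```

Now test how an out-of-reach pose is approached (does tilt appear?).

```bash
python3 -m inch '[[[2.2,8,-1],0,0],[[2.2,8,-1],0,0],[[2.2,8,-1],0,0],[[2.2,8,-1],0,0],[[2.2,8,-1],0,0]]'; python3 -c "
from h import *
st()"; python3 -m inch '[[[1,4,-1],0,0],[[1,4,-1],0,0],[[1,4,-1],0,0],[[1,4,-1],0,0],[[1,4,-1],0,0]]'; python3 -c "
from h import *
st()"
```

```text
clock: 1.98
position: [764.9, 176.7, 414.0]
tool_rot: [0.626, 0.78, 0.008, 0.005]
ft_force: [71.5, 13.6, 28.3]
gripper_width: 0.499
t1.98 p [764.9 176.7 414. ] tilt 1.06 az 17.8 yaz 12.45 el 1.05 q [ 0.083  0.797  0.186  0.005  2.14  -0.131] F [71.5 13.6 28.3] w 0.499
clock: 2.6
position: [800.8, 222.4, 377.0]
tool_rot: [0.626, 0.779, 0.03, 0.021]
ft_force: [-0.4, 0.6, -0.2]
gripper_width: 0.502
t2.60 p [800.8 222.4 377. ] tilt 4.22 az 15.8 yaz 12.43 el 4.21 q [ 0.132  0.845  0.187  0.012  2.036 -0.079] F [-0.4  0.6 -0.2] w 0.502
```

```bash
python3 -m inch '[[[0,6,-1],0,0],[[0,6,-1],0,0],[[0,6,-1],0,0],[[0,6,-1],0,0]]'; python3 -c "
from h import *
st()"; python3 -m inch '[[[0,6,-6],0,0],[[0,6,-6],0,0],[[0,6,-6],0,0],[[0,6,-6],0,0]]'; python3 -c "
from h import *
st()"
```

```text
clock: 3.1
position: [847.4, 225.7, 336.3]
tool_rot: [0.625, 0.778, 0.052, 0.037]
ft_force: [0.1, 0.4, 0.4]
gripper_width: 0.504
t3.10 p [847.4 225.7 336.3] tilt 7.34 az 15.5 yaz 12.39 el 7.33 q [ 0.126  0.898  0.188  0.02   1.929 -0.083] F [0.1 0.4 0.4] w 0.504
clock: 3.6
position: [828.6, 214.9, 406.0]
tool_rot: [0.624, 0.776, 0.075, 0.055]
ft_force: [-0.1, -0.2, 0.5]
gripper_width: 0.5
t3.60 p [828.6 214.9 406. ] tilt 10.65 az 15.0 yaz 12.37 el 10.64 q [ 0.112  0.815  0.187  0.03   1.955 -0.091] F [-0.1 -0.2  0.5] w 0.500
```

```bash
python3 -m inch '[[[-1,6,-5],0,0],[[-1,6,-5],0,0]]'>/dev/null; python3 -c "
from h import *
st()"; python3 -m inch '[[[-1,6,-5],0,0],[[-1,6,-5],0,0]]' >/dev/null; python3 -c "
from h import *
st()"
```

```text
t3.85 p [831.6 197.3 439.4] tilt 13.78 az 14.5 yaz 12.33 el 13.77 q [ 0.086  0.778  0.187  0.043  1.939 -0.11 ] F [-0.  0.  0.] w 0.499
t4.10 p [831.1 181.  474.7] tilt 16.92 az 14.0 yaz 12.28 el 16.92 q [ 0.06   0.737  0.187  0.057  1.926 -0.127] F [-0.4 -0.6  1.4] w 0.499
```

```bash
python3 -m inch '[[[-1,6,-5],0,0]]'>/dev/null; python3 -c "
from h import *
st()"; python3 -m inch '[[[-0.5,6,-5],0,0],[[-0.5,6,-5],0,0]]' >/dev/null; python3 -c "
from h import *
st()"; python3 -m inch '[[[0,6,-4],0,0],[[0,6,-4],0,0]]' >/dev/null; python3 -c "
from h import *
st()"
```

```text
t4.22 p [833.4 173.5 495.8] tilt 19.29 az 13.8 yaz 12.23 el 19.28 q [ 0.047  0.714  0.188  0.067  1.907 -0.135] F [ 0.2 -0.6  0.5] w 0.499
t4.47 p [825.5 165.3 535.2] tilt 22.48 az 13.4 yaz 12.21 el 22.48 q [ 0.032  0.67   0.187  0.081  1.899 -0.142] F [ 0.   0.5 -0.4] w 0.499
t4.72 p [823.1 166.3 565.7] tilt 25.72 az 13.2 yaz 12.22 el 25.72 q [ 0.029  0.637  0.187  0.091  1.875 -0.139] F [-0.   0.2  0.2] w 0.503
```

```bash
python3 -m inch '[[[0,6,-3],0,0],[[0,6,-3],0,0]]'>/dev/null; python3 -c "
from h import *
st()"; python3 -m inch '[[[0,6,-2],0,0],[[0,6,-2],0,0]]' >/dev/null; python3 -c "
from h import *
st()"
```

```text
t4.97 p [827.8 168.4 588.6] tilt 28.98 az 13.0 yaz 12.21 el 28.98 q [ 0.027  0.617  0.188  0.1    1.838 -0.137] F [0.8 0.1 0.1] w 0.499
t5.22 p [839.9 172.  604. ] tilt 32.20 az 12.9 yaz 12.20 el 32.20 q [ 0.027  0.609  0.188  0.107  1.79  -0.134] F [0.2 0.1 0. ] w 0.496
```

```bash
python3 -c "
from h import *
go([491.5,-33.3,193.4],12.6)"
```

```text
t5.22 p [839.9 172.  604. ] tilt 32.20 az 12.9 yaz 12.20 el 32.20 q [ 0.027  0.609  0.188  0.107  1.79  -0.134] F [0.2 0.1 0. ] w 0.496
rows delta [np.float64(-2.56), np.float64(-10.87), np.float64(2.84)] twist -0.04
```

```bash
python3 -m inch '[[[-2.6,-10.9,2.8],0,0],[[-2.6,-10.9,2.8],0,0],[[-2.6,-10.9,2.8],0,0],[[-2.6,-10.9,2.8],0,0],[[-2.6,-10.9,2.8],0,0]]'>/dev/null; python3 -c "
from h import *
go([491.5,-33.3,193.4],12.6)"
```

```text
t5.85 p [676.5  73.6 412.2] tilt 32.15 az 12.9 yaz 12.20 el 32.15 q [-0.168  0.085  1.418  0.228  1.122 -0.427] F [ 2.  -0.6  0.6] w 0.498
rows delta [np.float64(-1.32), np.float64(-5.77), np.float64(1.53)] twist -0.04
```

```bash
python3 -m inch '[[[-1.3,-5.8,1.5],0,0],[[-1.3,-5.8,1.5],0,0],[[-1.3,-5.8,1.5],0,0],[[-1.3,-5.8,1.5],0,0],[[-1.3,-5.8,1.5],0,0]]'>/dev/null; python3 - <<'E'
from h import *
go([491.5,-33.3,193.4],12.6)
for n in ("scene","top"):
    cv2.imwrite(f"pics/{n}1.png",manip.capture(n)[:,:,::-1])
crop("pics/scene1.png","pics/a.png",230,80,170,170,3);crop("pics/top1.png","pics/b.png",260,150,140,170,3)
a=cv2.imread("pics/a.png");b=cv2.imread("pics/b.png");cv2.imwrite("pics/ab.png",cv2.resize(np.hstack([a,b]),None,fx=.85,fy=.85))
E
```

```text
t6.47 p [487.6 -32.8 192.5] tilt 32.13 az 12.9 yaz 12.25 el 32.13 q [-0.621 -0.121  2.168  0.593  0.792 -1.195] F [ 0.1 -0.9 -1. ] w 0.499
rows delta [np.float64(-0.03), np.float64(0.07), np.float64(0.02)] twist -0.03
```

View pics/ab.png

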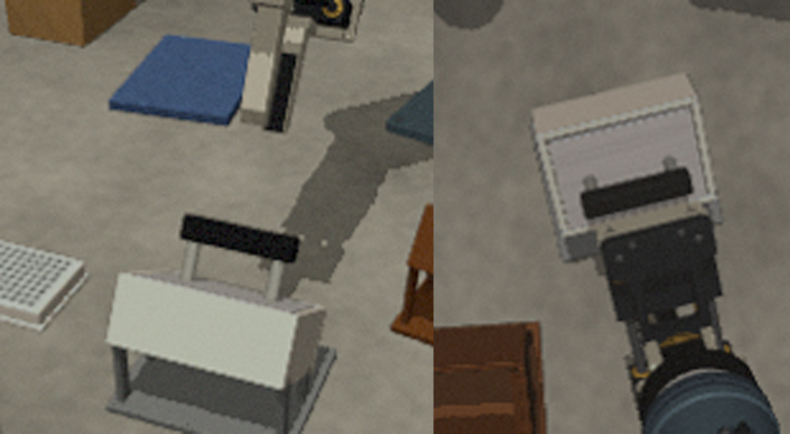

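```bash
python3 -m inch '[[[0,0.05,0.5],0,0],[[0,0.05,1],0,0],[[0,0.05,1.3],0,0],[[0,0.05,1.3],0,0]]'>/dev/null; python3 - <<'E'
from h import *
go([544.6,-21.4,109.5],12.6)
for n in ("scene","top"):
    cv2.imwrite(f"pics/{n}2.png",manip.capture(n)[:,:,::-1])
crop("pics/scene2.png","pics/a.png",260,120,110,110,4);crop("pics/top2.png","pics/b.png",285,165,100,110,4)
a=cv2.imread("pics/a.png");b=cv2.imread("pics/b.png");cv2.imwrite("pics/ab2.png",cv2.resize(np.hstack([a,b]),None,fx=.9,fy=.9))
E
```

```text
t7.08 p [518.7 -22.3 133.1] tilt 31.59 az 13.7 yaz 11.78 el 31.57 q [-0.535  0.041  2.194  0.694  0.609 -1.265] F [ 0.1  0.4 -1.1] w 0.502
rows delta [np.float64(-0.1), np.float64(0.19), np.float64(0.67)] twist -0.06
```

View pics/ab2.png

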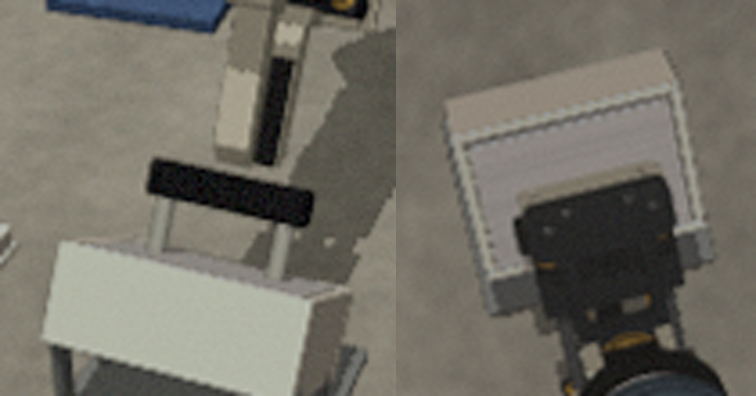

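```bash
python3 -m inch '[[[-0.1,0.19,0.3],0,0],[[-0.1,0.19,0.3],0,0]]'>/dev/null; python3 - <<'E'
from h import *
go([544.6,-21.4,109.5],12.6)
for n in ("scene","top"):
    cv2.imwrite(f"pics/{n}3.png",manip.capture(n)[:,:,::-1])
crop("pics/scene3.png","pics/a.png",260,120,110,110,4);crop("pics/top3.png","pics/b.png",285,165,100,110,4)
a=cv2.imread("pics/a.png");b=cv2.imread("pics/b.png");cv2.imwrite("pics/ab3.png",cv2.resize(np.hstack([a,b]),None,fx=.9,fy=.9))
E
```

```text
t7.42 p [536.2 -24.4 127.1] tilt 31.73 az 13.5 yaz 11.87 el 31.72 q [-0.514  0.084  2.168  0.708  0.583 -1.266] F [-0.9 -0.2 -0.2] w 0.502
rows delta [np.float64(0.02), np.float64(-0.03), np.float64(0.39)] twist -0.05
```

View pics/ab3.png

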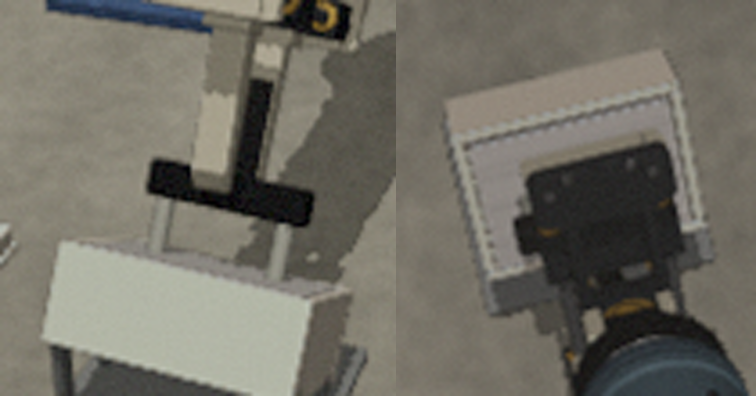

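```bash
python3 -m inch '[[[0,0,0.2],0,0],[[0,0,0.4],0,0],[[0,0,0.4],0,0]]'>/dev/null; python3 - <<'E'
from h import *
go([544.6,-21.4,109.5],12.6)
cv2.imwrite(f"pics/scene4.png",manip.capture("scene")[:,:,::-1])
crop("pics/scene4.png","pics/a4.png",260,120,110,110,5)
E
```

```text
t7.90 p [545.  -21.1 108.7] tilt 31.60 az 13.7 yaz 11.82 el 31.59 q [-0.493  0.134  2.171  0.757  0.536 -1.307] F [-0.2  1.1  0.8] w 0.499
rows delta [np.float64(-0.0), np.float64(0.0), np.float64(-0.02)] twist -0.05
```

View pics/a4.png

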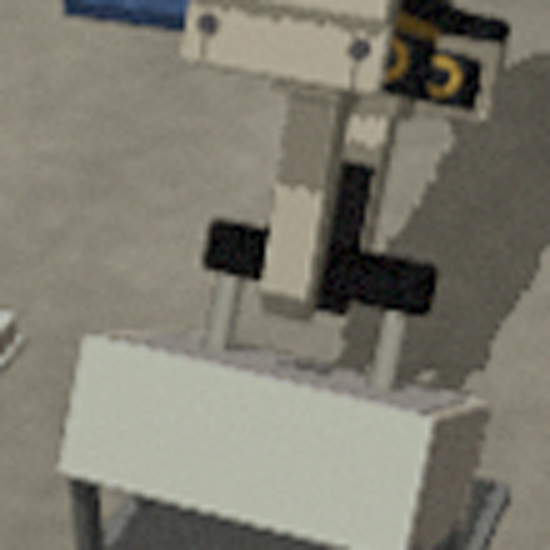

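```bash
python3 -m inch '[[[0,0,0],0,0.5],[[0,0,0],0,1],[[0,0,0],0,1]]'; python3 -c "
from h import *
st()"; python3 -m inch '[[[0,0,0],0,1],[[0,0,0],0,1]]';python3 -c "
from h import *
st()"
```

```text
clock: 8.32
position: [545.1, -21.2, 109.2]
tool_rot: [0.605, 0.748, 0.217, 0.165]
ft_force: [-0.2, -0.0, -0.6]
gripper_width: 0.225
t8.32 p [545.1 -21.2 109.2] tilt 31.63 az 13.7 yaz 11.83 el 31.62 q [-0.493  0.133  2.171  0.756  0.536 -1.307] F [-0.2 -0.  -0.6] w 0.225
clock: 8.57
position: [544.7, -21.2, 109.1]
tool_rot: [0.605, 0.748, 0.216, 0.165]
ft_force: [-5.2, -1.2, 3.1]
gripper_width: 0.19
t8.57 p [544.7 -21.2 109.1] tilt 31.60 az 13.7 yaz 11.85 el 31.59 q [-0.493  0.133  2.172  0.756  0.536 -1.307] F [-5.2 -1.2  3.1] w 0.190
```

```bash
python3 -c "
from h import *
p=np.array([544.7,-21.2,109.1]); d=np.array([-.5315,-.1188,.8387])
go(p+20*d); go(p+65*d)"
```

```text
t8.57 p [544.7 -21.2 109.1] tilt 31.60 az 13.7 yaz 11.85 el 31.59 q [-0.493  0.133  2.172  0.756  0.536 -1.307] F [-5.2 -1.2  3.1] w 0.190
rows delta [np.float64(0.0), np.float64(-0.01), np.float64(-0.4)] twist 0.00
t8.57 p [544.7 -21.2 109.1] tilt 31.60 az 13.7 yaz 11.85 el 31.59 q [-0.493  0.133  2.172  0.756  0.536 -1.307] F [-5.2 -1.2  3.1] w 0.190
rows delta [np.float64(0.01), np.float64(-0.03), np.float64(-1.3)] twist 0.00
```

```bash
python3 -m inch '[[[0,0,-0.15],0,1],[[0,0,-0.3],0,1]]'; python3 -m inch '[[[0,-0.02,-0.3],0,1],[[0,-0.02,-0.6],0,1],[[0,-0.02,-0.9],0,1],[[0,-0.02,-1.2],0,1],[[0,-0.02,-1.2],0,1]]'; python3 - <<'E'
from h import *
st()
cv2.imwrite(f"pics/scene5.png",manip.capture("scene")[:,:,::-1])
crop("pics/scene5.png","pics/a5.png",240,90,150,150,4)
E
```

```text
clock: 8.82
position: [536.4, -22.8, 121.9]
tool_rot: [0.605, 0.749, 0.216, 0.165]
ft_force: [-0.7, -0.8, -3.1]
gripper_width: 0.188
clock: 9.45
position: [505.1, -30.9, 173.5]
tool_rot: [0.605, 0.748, 0.216, 0.166]
ft_force: [0.6, 0.0, -3.9]
gripper_width: 0.192
t9.45 p [505.1 -30.9 173.5] tilt 31.63 az 13.6 yaz 11.88 el 31.61 q [-0.58  -0.052  2.159  0.609  0.732 -1.19 ] F [ 0.6  0.  -3.9] w 0.192
```

View pics/a5.png

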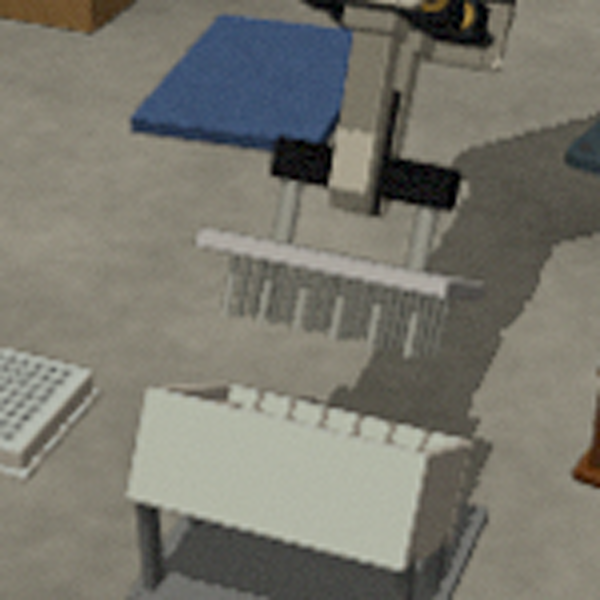

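```bash
python3 -c "
from h import *
go([470,60,340])"
```

```text
t9.50 p [505.  -30.7 172.9] tilt 31.59 az 13.7 yaz 11.85 el 31.58 q [-0.58  -0.05   2.159  0.61   0.732 -1.191] F [ 0.1 -0.9 -2.5] w 0.192
rows delta [np.float64(1.97), np.float64(1.48), np.float64(-2.98)] twist 0.00
```

```bash
python3 -m inch '[[[1,0.7,-1.5],0,1],[[2,1.5,-3],0,1],[[2,1.5,-3],0,1],[[2,1.5,-3],0,1],[[2,1.5,-3],0,1]]'; python3 -c "
from h import *
go([300,75,330])"
```

```text
clock: 10.12
position: [469.4, 62.0, 340.1]
tool_rot: [0.604, 0.749, 0.216, 0.165]
ft_force: [0.2, -0.3, -4.0]
gripper_width: 0.193
t10.12 p [469.4  62.  340.1] tilt 31.51 az 13.8 yaz 11.94 el 31.49 q [-0.344 -0.308  1.921  0.333  1.08  -0.648] F [ 0.2 -0.3 -4. ] w 0.193
rows delta [np.float64(0.98), np.float64(-2.89), np.float64(-1.51)] twist 0.00
```

```bash
python3 -m inch '[[[0.5,-1.5,-0.8],0,1],[[1,-2.9,-1.5],0,1],[[1,-2.9,-1.5],0,1],[[1,-2.9,-1.5],0,1],[[1,-2.9,-1.5],0,1]]'; python3 -c "
from h import *
go([300,75,330])"
```

```text
clock: 10.75
position: [299.8, 73.7, 327.2]
tool_rot: [0.608, 0.746, 0.215, 0.165]
ft_force: [0.4, -1.3, -2.7]
gripper_width: 0.193
t10.75 p [299.8  73.7 327.2] tilt 31.47 az 13.4 yaz 11.35 el 31.45 q [-0.984 -0.814  2.124  0.512  1.616 -1.107] F [ 0.4 -1.3 -2.7] w 0.193
rows delta [np.float64(0.03), np.float64(0.04), np.float64(-0.04)] twist 0.00
```

```bash
cat > kin.py <<'E'
from h import *
from scipy.optimize import least_squares
D=[([-1.31577749,.259343724,1.53610991,0,1.34799599,-.202796],[242.97,-492.80,217.8],.09,104,-63.77,-.09),
([-.787,.011,1.615,.001,1.516,-.617],[380.4,-224.2,305.5],.08,94,-9.73,-.02),
([-.134,.147,1.26,.001,1.735,-.352],[518.5,42.1,393.3],.08,107,12.48,-.01),
([.132,.845,.187,.012,2.036,-.079],[800.8,222.4,377.],4.22,15.8,12.43,4.21),
([.126,.898,.188,.02,1.929,-.083],[847.4,225.7,336.3],7.34,15.5,12.39,7.33),
([.086,.778,.187,.043,1.939,-.11],[831.6,197.3,439.4],13.78,14.5,12.33,13.77),
([.032,.67,.187,.081,1.899,-.142],[825.5,165.3,535.2],22.48,13.4,12.21,22.48),
([.027,.609,.188,.107,1.79,-.134],[839.9,172,604],32.2,12.9,12.2,32.2),
([-.168,.085,1.418,.228,1.122,-.427],[676.5,73.6,412.2],32.15,12.9,12.2,32.15),
([-.621,-.121,2.168,.593,.792,-1.195],[487.6,-32.8,192.5],32.13,12.9,12.25,32.13),
([-.535,.041,2.194,.694,.609,-1.265],[518.7,-22.3,133.1],31.59,13.7,11.78,31.57),
([-.493,.133,2.172,.756,.536,-1.307],[544.7,-21.2,109.1],31.6,13.7,11.85,31.59),
([-.344,-.308,1.921,.333,1.08,-.648],[469.4,62,340.1],31.51,13.8,11.94,31.49),
([-.984,-.814,2.124,.512,1.616,-1.107],[299.8,73.7,327.2],31.47,13.4,11.35,31.45)]
rx=lambda a:Ro.from_euler('x',a);ry=lambda a:Ro.from_euler('y',a);rz=lambda a:Ro.from_euler('z',a)
def fk(q,P):
    h,a1,d,a2,e,a3,wx,L,o6=P
    R=rz(q[0]); p=R.apply([a1,d,h]); R=R*ry(q[1]); p=p+R.apply([0,0,a2]); R=R*ry(q[2]); p=p+R.apply([e,0,a3]); R=R*rz(q[3])
    R=R*ry(q[4]); p=p+R.apply([wx,0,L]); R=R*rz(q[5]+o6); return p,R
def res(P):
    r=[]
    for q,p,t,az,ya,el in D:
        pp,R=fk(q,P); z=R.apply([0,0,1]); y=R.apply([0,1,0]); t,az,ya,el=np.radians([t,az,ya,el])
        r+=list(pp-p); r+=list(300*(z-[np.sin(t)*np.cos(az),np.sin(t)*np.sin(az),-np.cos(t)])); r+=list(300*(y-[np.cos(el)*np.cos(ya),np.cos(el)*np.sin(ya),np.sin(el)]))
    return np.array(r)
P=np.zeros(9)
best=None
for o in (0,np.pi/2,-np.pi/2,np.pi):
    s=least_squares(res,[200,0,110,400,0,400,0,300,o])
    if best is None or s.cost<best.cost: best=s
P=best.x
if __name__=="__main__": print(np.round(P,2),best.cost,np.abs(best.fun).max()); print(np.round(best.fun.reshape(-1,9),1))
E
python3 kin.py
```

```text
[ 2.2179e+02 -1.4000e-01  1.1078e+02  5.3449e+02  6.0200e+01  4.2599e+02
  1.0000e-01  3.6708e+02  1.5700e+00] 1.4633042035932875 0.4766746771066259
[[-0.1  0.1 -0.1 -0.   0.1  0.   0.   0.  -0.1]
 [ 0.1 -0.1  0.1  0.2 -0.1 -0.  -0.  -0.1  0.2]
 [-0.2  0.2  0.2  0.  -0.1 -0.  -0.   0.1  0. ]
 [-0.  -0.4  0.4  0.2  0.1  0.   0.  -0.1  0.2]
 [-0.   0.2 -0.3 -0.1  0.1 -0.  -0.   0.2 -0.1]
 [ 0.1  0.4 -0.3 -0.   0.1  0.  -0.  -0.   0. ]
 [ 0.   0.1 -0.4 -0.2 -0.  -0.1  0.   0.1 -0.2]
 [-0.1 -0.2  0.2  0.1 -0.2  0.   0.  -0.2  0. ]
 [ 0.3 -0.2  0.3  0.2 -0.1  0.1 -0.1 -0.2  0.2]
 [ 0.2 -0.4  0.3  0.2 -0.3  0.1 -0.1 -0.1  0.1]
 [-0.1 -0.1  0.   0.  -0.1 -0.  -0.   0.1  0. ]
 [-0.2  0.5 -0.4 -0.1  0.1 -0.   0.1 -0.  -0.1]
 [-0.2  0.  -0.1 -0.  -0.1 -0.   0.   0.1 -0. ]
 [ 0.  -0.1  0.1 -0.  -0.2 -0.   0.   0.  -0.1]]
```

```bash
python3 - <<'E'
from h import *
px=[(270,30),(345,45),(500,70),(640,110),(640,130),(545,60),(300,5),(140,105),(60,98)]
print(np.round(atz("scene",px,0)))
m=manip.camera_model("scene"); print(-m['R'].T@m['t'])
crop("pics/scene5.png","pics/bg.png",180,0,460,130,1.7)
print(np.round(atz("top",[(231,285),(303,278),(303,335),(240,337)],110)), np.round(atz("top",[(262,116)],150)),atz("top",[(470,380)],0))
E
```

```text
[[ -605. -1106.     0.]
 [ -596.  -631.     0.]
 [ -677.    80.     0.]
 [ -564.   587.     0.]
 [ -380.   580.     0.]
 [ -948.   224.     0.]
 [-1233. -1360.     0.]
 [  383.  -856.     0.]
 [  501. -1149.     0.]]
[1027.48006636  292.45117736  526.19961981]
[[418. 205. 110.]
 [428.  55. 110.]
 [313.  58. 110.]
 [311. 187. 110.]] [[763. 130. 150.]] [[ 181.62864596 -312.03463694    0.        ]]
```

View pics/bg.png

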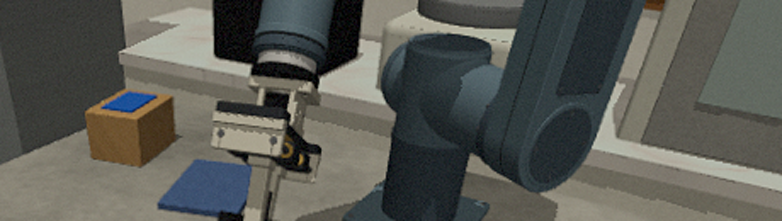

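```bash
cat > ik.py <<'E'
from kin import *
lo=np.array([-3.1,-.9,.2,-1.2,.23,-3.1]);hi=np.array([3.1,2.05,2.55,4.3,2.70,3.1])
def ik(p,R,q0,w=300):
    f=lambda q:(lambda pp,RR:np.r_[pp-p,w*(RR*R.inv()).as_rotvec()])(*fk(q,P))
    s=least_squares(f,np.clip(q0,lo+1e-3,hi-1e-3),bounds=(lo,hi),x_scale=.1); return s.x,f(s.x)
E
python3 - <<'E'
from ik import *
s,M=st(); R=Ro.from_matrix(M); q=s['joints']; p=s['position']
zt=M[:,2]
way=[([300,74,327],0),([300,-60,400],0),([300,-250,450],30),([200,-400,480],60),([0,-460,520],80),([-200,-400,560],90),([-330,-300,600],90),([-380,-205,620],90)]
pp=p;tw0=0
for (wp,tw) in way:
    n=6
    for k in range(1,n+1):
        t=pp+(np.array(wp)-pp)*k/n; T=tw0+(tw-tw0)*k/n
        RR=Ro.from_rotvec(zt*np.radians(T))*R
        q2,e=ik(t,RR,q)
        dq=np.abs(q2-q).max(); q=q2
    print(wp,tw,np.round(q,2),'err %.1f %.3f'%(np.linalg.norm(e[:3]),np.linalg.norm(e[3:])/300),'laststep %.2f'%dq)
    pp=np.array(wp,float);tw0=tw
E
```

```text
t10.75 p [299.8  73.7 327.2] tilt 31.47 az 13.4 yaz 11.35 el 31.45 q [-0.984 -0.814  2.124  0.512  1.616 -1.107] F [ 0.4 -1.3 -2.7] w 0.193
[300, 74, 327] 0 [-0.98 -0.81  2.12  0.51  1.61 -1.1 ] err 0.0 0.000 laststep 0.00
[300, -60, 400] 0 [-1.54 -0.64  1.92  0.57  1.92 -1.56] err 0.0 0.000 laststep 0.05
[300, -250, 450] 30 [-1.56 -0.25  1.63  0.56  1.85 -1.1 ] err 0.0 0.000 laststep 0.09
[200, -400, 480] 60 [-1.79  0.    1.34  0.54  2.   -0.77] err 0.0 0.000 laststep 0.07
[0, -460, 520] 80 [-2.13  0.2   1.03  0.5   2.26 -0.69] err 0.0 0.000 laststep 0.07
[-200, -400, 560] 90 [-2.48  0.33  0.75  0.39  2.53 -0.84] err 0.0 0.000 laststep 0.07
[-330, -300, 600] 90 [-2.74  0.42  0.53  0.23  2.7  -1.18] err 9.2 0.025 laststep 0.07
[-380, -205, 620] 90 [-2.91  0.39  0.54  0.01  2.7  -1.54] err 23.2 0.061 laststep 0.06
```

```bash
python3 -c "
from h import *
go([300,-60,400]); go([300,-250,450])"
```

```text
t10.75 p [299.8  73.7 327.2] tilt 31.47 az 13.4 yaz 11.35 el 31.45 q [-0.984 -0.814  2.124  0.512  1.616 -1.107] F [ 0.4 -1.3 -2.7] w 0.193
rows delta [np.float64(-2.59), np.float64(0.31), np.float64(-1.56)] twist 0.00
t10.75 p [299.8  73.7 327.2] tilt 31.47 az 13.4 yaz 11.35 el 31.45 q [-0.984 -0.814  2.124  0.512  1.616 -1.107] F [ 0.4 -1.3 -2.7] w 0.193
rows delta [np.float64(-6.3), np.float64(0.2), np.float64(-2.88)] twist 0.00
```

```bash
python3 -m inch '[[[-1.3,0.2,-0.8],0,1],[[-2.6,0.3,-1.6],0,1],[[-4.3,0.3,-2.2],2,1],[[-6,0.2,-2.8],5,1],[[-6.3,0.2,-2.9],5,1]]'; python3 -c "
from h import *
go([200,-400,480])"
```

```text
clock: 11.38
position: [300.6, -169.7, 423.0]
tool_rot: [0.782, 0.561, 0.251, 0.102]
ft_force: [0.3, -0.4, -1.6]
gripper_width: 0.189
t11.38 p [ 300.6 -169.7  423. ] tilt 31.47 az 13.5 yaz -23.01 el 26.19 q [-1.554 -0.41   1.785  0.559  1.853 -1.091] F [ 0.3 -0.4 -1.6] w 0.189
rows delta [np.float64(-4.45), np.float64(0.46), np.float64(-2.56)] twist 0.00
```

```bash
python3 -m inch '[[[-1.2,0.1,-0.6],1,1],[[-2.4,0.2,-1.3],3,1],[[-3.6,0.3,-2],5,1],[[-4.5,0.4,-2.6],5,1],[[-4.5,0.4,-2.6],5,1]]'; python3 -c "
from h import *
go([0,-460,520])"
```

```text
clock: 12.0
position: [195.6, -406.9, 476.4]
tool_rot: [0.901, 0.337, 0.27, 0.031]
ft_force: [0.8, 0.8, -3.1]
gripper_width: 0.192
t12.00 p [ 195.6 -406.9  476.4] tilt 31.56 az 13.9 yaz -52.50 el 13.82 q [-1.798  0.02   1.334  0.539  1.998 -0.768] F [ 0.8  0.8 -3.1] w 0.192
rows delta [np.float64(-2.71), np.float64(-1.29), np.float64(-2.86)] twist 0.00
```

```bash
python3 -m inch '[[[-0.7,-0.3,-0.7],1,1],[[-1.4,-0.6,-1.4],2,1],[[-2.1,-1,-2.1],3,1],[[-2.7,-1.3,-2.8],4,1],[[-2.7,-1.3,-2.9],4,1]]'; python3 -c "
from h import *
go([-200,-400,560])"
```

```text
clock: 12.62
position: [-2.6, -462.3, 518.7]
tool_rot: [0.952, 0.141, 0.272, -0.027]
ft_force: [-0.1, 0.6, -2.5]
gripper_width: 0.196
t12.62 p [  -2.6 -462.3  518.7] tilt 31.68 az 14.0 yaz -73.58 el 1.48 q [-2.133  0.208  1.02   0.494  2.269 -0.602] F [-0.1  0.6 -2.5] w 0.196
rows delta [np.float64(-2.46), np.float64(-2.29), np.float64(-2.56)] twist 0.00
```

```bash
python3 -m inch '[[[-0.6,-0.6,-0.6],0,1],[[-1.2,-1.2,-1.2],0,1],[[-1.8,-1.8,-1.8],0,1],[[-2.4,-2.3,-2.4],0,1],[[-2.5,-2.3,-2.5],0,1]]' >/dev/null; python3 -c "
from h import *
go([-330,-280,560])"
```

```text
t13.25 p [-201.9 -401.1  554.8] tilt 31.76 az 14.0 yaz -73.62 el 1.47 q [-2.474  0.336  0.761  0.382  2.523 -0.938] F [-0.2 -0.1 -3.2] w 0.190
rows delta [np.float64(-1.41), np.float64(-3.04), np.float64(-1.09)] twist 0.00
```

```bash
python3 -m inch '[[[-0.4,-0.8,-0.3],0,1],[[-0.7,-1.5,-0.6],0,1],[[-1.1,-2.3,-0.8],0,1],[[-1.4,-3,-1.1],0,1],[[-1.4,-3,-1.1],0,1]]' >/dev/null; python3 -c "
from h import *
go([-400,-200,560]); go([-390,-200,700])"
```

```text
t13.88 p [-330.1 -282.9  559.3] tilt 31.79 az 14.0 yaz -73.61 el 1.49 q [-2.756  0.388  0.674  0.151  2.625 -1.369] F [-0.4 -0.2 -3.7] w 0.187
rows delta [np.float64(-0.71), np.float64(-1.98), np.float64(-0.52)] twist 0.00
t13.88 p [-330.1 -282.9  559.3] tilt 31.79 az 14.0 yaz -73.61 el 1.49 q [-2.756  0.388  0.674  0.151  2.625 -1.369] F [-0.4 -0.2 -3.7] w 0.187
rows delta [np.float64(0.93), np.float64(-1.85), np.float64(-2.79)] twist 0.00
```

```bash
python3 -m inch '[[[-0.2,-0.6,-0.2],0,1],[[-0.5,-1.3,-0.4],0,1],[[-0.7,-2,-0.6],0,1]]' >/dev/null; python3 -c "
from h import *
go([-400,-200,640])"; python3 -m inch '[[[0.5,0,-0.7],0,1],[[1,0,-1.4],0,1],[[1,0,-1.4],0,1]]' >/dev/null; python3 -c "
from h import *
go([-400,-200,640])"
```

```text
t14.25 p [-402.  -201.3  563. ] tilt 31.75 az 14.2 yaz -73.30 el 1.54 q [-2.916  0.458  0.555 -0.027  2.682 -1.665] F [-0.2 -0.3 -2.9] w 0.192
rows delta [np.float64(0.85), np.float64(0.03), np.float64(-1.29)] twist 0.00
t14.62 p [-373.9 -188.7  596.9] tilt 29.18 az 14.2 yaz -73.10 el 1.49 q [-2.927  0.392  0.55  -0.039  2.708 -1.689] F [ 1.4  0.2 -2. ] w 0.194
rows delta [np.float64(-0.08), np.float64(0.09), np.float64(-1.03)] twist 0.00
```

```bash
for i in 1; do python3 -m inch '[[[0,0,-1],0,1],[[0,0,-2],0,1]]' >/dev/null; python3 -c "
from h import *
st()"; python3 -m inch '[[[0,0,-2],0,1],[[0,0,-2],0,1]]' >/dev/null; python3 -c "
from h import *
st()";  done
```

```text
t14.88 p [-387.  -186.8  602.5] tilt 26.79 az 14.2 yaz -73.01 el 1.42 q [-2.936  0.406  0.495 -0.045  2.708 -1.704] F [ 0.2  0.5 -2.6] w 0.187
t15.12 p [-397.6 -183.5  609.3] tilt 24.47 az 14.1 yaz -72.97 el 1.33 q [-2.947  0.415  0.445 -0.05   2.708 -1.719] F [ 0.7 -0.2 -2.9] w 0.190
```

```bash
python3 -m inch '[[[0,0,-5],0,1],[[0,0,-5],0,1]]' >/dev/null; python3 -c "
from h import *
st()"; python3 -m inch '[[[0,0,-5],0,1],[[0,0,-5],0,1]]' >/dev/null; python3 -c "
from h import *
st()"; python3 -m inch '[[[0.3,0,-5],0,1],[[0.3,0,-5],0,1],[[0.3,0,-5],0,1]]' >/dev/null; python3 -c "
from h import *
st()"
```

```text
t15.38 p [-404.6 -177.9  618.2] tilt 22.07 az 14.1 yaz -72.92 el 1.20 q [-2.96   0.416  0.401 -0.058  2.708 -1.739] F [ 0.3  0.2 -2.9] w 0.192
t15.62 p [-407.6 -171.7  628.9] tilt 19.63 az 14.3 yaz -72.86 el 1.01 q [-2.973  0.409  0.364 -0.065  2.709 -1.758] F [ 0.  -0.7 -2.4] w 0.189
t16.00 p [-399.9 -160.6  644.2] tilt 17.27 az 14.8 yaz -72.78 el 0.76 q [-2.992  0.38   0.352 -0.076  2.708 -1.788] F [-0.5  0.2 -2.6] w 0.188
```

```bash
python3 -m inch '[[[-0.5,0.5,-4],0,1],[[-0.5,0.5,-4],0,1]]' >/dev/null; python3 -c "
from h import *
st()"; python3 -m inch '[[[-0.5,0.5,-4],0,1],[[-0.5,0.5,-4],0,1]]' >/dev/null; python3 -c "
from h import *
st()"; python3 -m inch '[[[-0.7,0.5,-4],0,1],[[-0.7,0.5,-4],0,1]]' >/dev/null; python3 -c "
from h import *
st()"
```

```text
t16.25 p [-404.4 -170.3  651. ] tilt 14.96 az 15.0 yaz -72.74 el 0.60 q [-2.977  0.389  0.303 -0.06   2.708 -1.759] F [-0.3 -0.4 -3. ] w 0.192
t16.50 p [-404.7 -179.   659.8] tilt 12.61 az 15.1 yaz -72.70 el 0.50 q [-2.963  0.391  0.261 -0.043  2.708 -1.732] F [ 0.2  0.  -2.8] w 0.192
t16.75 p [-405.5 -187.5  668. ] tilt 10.31 az 14.7 yaz -72.67 el 0.48 q [-2.949  0.394  0.218 -0.027  2.708 -1.705] F [ 0.1  0.1 -2.3] w 0.192
```

```bash
python3 -m inch '[[[0,0.4,-4],0,1],[[0,0.4,-4],0,1]]' >/dev/null; python3 -c "
from h import *
st()"; python3 -m inch '[[[0,0.2,-4],0,1],[[0,0.2,-4],0,1]]' >/dev/null; python3 -c "
from h import *
st()"; python3 -m inch '[[[0,0.2,-4],0,1],[[0,0.2,-4],0,1]]' >/dev/null; python3 -c "
from h import *
st()"
```

```text
t17.00 p [-388.5 -187.9  684.6] tilt 7.94 az 13.9 yaz -72.67 el 0.48 q [-2.945  0.358  0.213 -0.015  2.709 -1.691] F [-0.7  0.2 -3.2] w 0.194
t17.25 p [-372.2 -182.9  701. ] tilt 5.52 az 12.5 yaz -72.66 el 0.47 q [-2.953  0.32   0.209 -0.007  2.709 -1.691] F [ 0.6  0.1 -2.5] w 0.189
t17.50 p [-355.3 -178.1  716.7] tilt 3.13 az 9.1 yaz -72.67 el 0.45 q [-2.96   0.282  0.205  0.003  2.709 -1.69 ] F [-0.4  0.2 -2.5] w 0.189
```

```bash
python3 -m inch '[[[0,0,-4],0,1],[[0,0,-4],0,1]]' >/dev/null; python3 - <<'E'
from h import *
st()
cv2.imwrite(f"pics/scene6.png",manip.capture("scene")[:,:,::-1])
crop("pics/scene6.png","pics/a6.png",340,0,300,200,2.5)
E
```

```text
t17.75 p [-339.1 -168.4  731.8] tilt 0.81 az -10.5 yaz -72.66 el 0.38 q [-2.982  0.242  0.204  0.011  2.709 -1.704] F [ 0.1 -0.3 -2.4] w 0.191
```

View pics/a6.png

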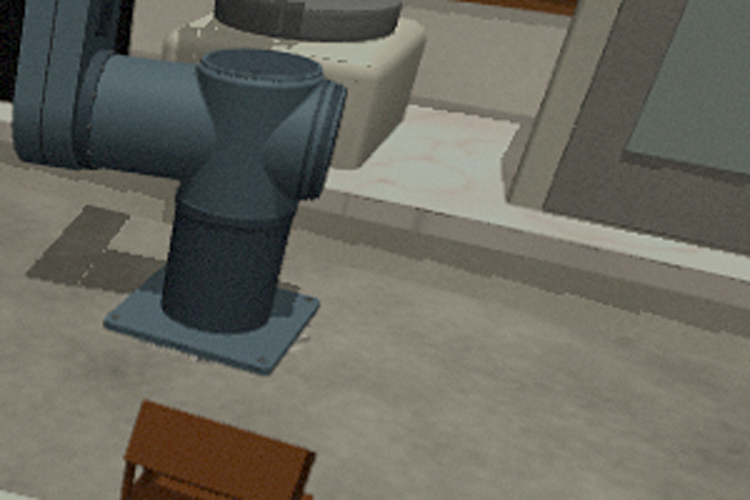

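```bash
python3 - <<'E'
from ik import *
s,M=st(); R=Ro.from_matrix(M); q=s['joints']; p=s['position']; zt=M[:,2]
way=[([-250,-350,600],0),([0,-450,500],0),([300,-350,420],-20),([500,-50,380],-40),([593,267,250],-62)]
pp=p;tw0=0
for (wp,tw) in way:
    n=6;mx=0
    for k in range(1,n+1):
        t=pp+(np.array(wp)-pp)*k/n; T=tw0+(tw-tw0)*k/n
        q2,e=ik(t,Ro.from_rotvec(zt*np.radians(T))*R,q); mx=max(mx,np.abs(q2-q).max()); q=q2
    print(wp,np.round(q,2),'err %.1f %.3f'%(np.linalg.norm(e[:3]),np.linalg.norm(e[3:])/300),'step %.2f'%mx)
    pp=np.array(wp,float);tw0=tw
go([-250,-350,600])
E
```

```text
t17.80 p [-338.3 -168.2  732.3] tilt 0.77 az -11.0 yaz -72.67 el 0.37 q [-2.983  0.241  0.204  0.011  2.709 -1.704] F [ 0.3 -0.3 -3. ] w 0.193
[-250, -350, 600] [-2.46  0.08  0.83  0.01  2.24 -1.18] err 0.0 0.000 step 0.19
[0, -450, 500] [-1.83  0.04  1.13  0.01  1.97 -0.56] err 0.0 0.000 step 0.11
[300, -350, 420] [-1.11  0.03  1.33  0.01  1.78 -0.19] err 0.0 0.000 step 0.13
[500, -50, 380] [-0.32  0.1   1.34  0.    1.68  0.25] err 0.0 0.000 step 0.14
[593, 267, 250] [ 0.26  0.42  1.23 -0.01  1.48  0.44] err 0.0 0.000 step 0.11
t17.80 p [-338.3 -168.2  732.3] tilt 0.77 az -11.0 yaz -72.67 el 0.37 q [-2.983  0.241  0.204  0.011  2.709 -1.704] F [ 0.3 -0.3 -3. ] w 0.193
rows delta [np.float64(0.57), np.float64(3.98), np.float64(2.68)] twist 0.00
```

```bash
python3 -m inch '[[[0.1,0.7,0.5],0,1],[[0.2,1.5,1],0,1],[[0.4,2.5,1.7],0,1],[[0.5,3.5,2.3],0,1],[[0.6,4,2.7],0,1]]' >/dev/null; python3 -c "
from h import *
go([0,-450,500])"
```

```text
t18.43 p [-246.9 -352.   596.6] tilt 0.92 az -2.1 yaz -72.54 el 0.31 q [-2.453  0.08   0.843  0.013  2.231 -1.178] F [-0.5  0.8 -2.5] w 0.193
rows delta [np.float64(4.09), np.float64(3.34), np.float64(2.01)] twist 0.00
```

```bash
python3 -m inch '[[[0.8,0.7,0.4],0,1],[[1.7,1.4,0.8],0,1],[[2.6,2.1,1.2],0,1],[[3.5,2.8,1.6],0,1],[[4.1,3.3,2],0,1]]' >/dev/null; python3 -c "
from h import *
go([300,-350,420])"
```

```text
t19.05 p [   2.1 -447.9  499.3] tilt 0.95 az 2.3 yaz -72.44 el 0.25 q [-1.83   0.035  1.136  0.017  1.975 -0.558] F [-0.4 -0.7 -2. ] w 0.193
rows delta [np.float64(6.25), np.float64(-0.08), np.float64(1.69)] twist 0.00
```

```bash
python3 -m inch '[[[1,0,0.3],-0.5,1],[[2.1,0,0.6],-1,1],[[3.2,0,0.9],-2,1],[[4.4,0,1.2],-3,1],[[5.5,0,1.5],-4,1]]' >/dev/null; python3 -c "
from h import *
go([500,-50,380])"
```

```text
t19.68 p [ 267.  -363.7  427.5] tilt 0.93 az 6.5 yaz -48.25 el 0.54 q [-1.199  0.011  1.33   0.016  1.796 -0.353] F [-0.1 -0.8 -2.7] w 0.192
rows delta [np.float64(7.64), np.float64(-1.59), np.float64(1.04)] twist 0.00
```

```bash
python3 -m inch '[[[1.1,-0.2,0.1],-0.5,1],[[2.2,-0.5,0.3],-1,1],[[3.3,-0.7,0.4],-2,1],[[4.5,-0.9,0.6],-3,1],[[5.7,-1.2,0.8],-4,1]]' >/dev/null; python3 -c "
from h import *
go([592.7,267.4,320],-10.4)"
```

```text
t20.30 p [ 440.8 -127.5  389.6] tilt 0.87 az 8.7 yaz -24.09 el 0.73 q [-0.533  0.019  1.411  0.01   1.7   -0.112] F [ 0.2 -0.9 -3.1] w 0.188
rows delta [np.float64(8.44), np.float64(-0.47), np.float64(1.46)] twist -2.28
```

```bash
python3 -m inch '[[[1,-0.1,0.2],0,1],[[2.2,-0.1,0.4],-0.5,1],[[3.4,-0.2,0.6],-1,1],[[4.6,-0.3,0.8],-1.7,1],[[5.8,-0.3,1],-2.3,1]]' >/dev/null; python3 -c "
from h import *
go([592.7,267.4,250],-10.4)"
```

```text
t20.93 p [545.9 145.3 340.6] tilt 0.77 az 8.2 yaz -10.15 el 0.74 q [6.200e-02 2.270e-01 1.285e+00 1.000e-03 1.616e+00 2.390e-01] F [ 1.1 -0.6 -2.2] w 0.189
rows delta [np.float64(2.56), np.float64(0.47), np.float64(1.83)] twist 0.04
```

```bash
python3 -m inch '[[[0.8,0.15,0.5],0,1],[[1.6,0.3,1],0,1],[[2.3,0.4,1.5],0,1],[[2.5,0.5,1.8],0,1],[[2.5,0.5,1.8],0,1]]' >/dev/null; python3 - <<'E'
from ov import *
s,M=st(); R=Ro.from_matrix(M)
for n in ("scene","top"):
    cv2.imwrite(f"pics/{n}7.png",manip.capture(n)[:,:,::-1])
# stamp from tool: stamp z=-tool z, stamp x=tool y, stamp y = z cross x = -tz x ty = tx
S=np.c_[M[:,1],M[:,0],-M[:,2]]; o=s['position']-M[:,2]*29
T=lambda V:V@S.T+o
B2=B[:2]+[(((0,0,-15),(27,45,15)),(255,0,255))]
overlay("scene","pics/scene7.png","pics/o3.png",T,B2,(360,150,150,150),4)
overlay("top","pics/top7.png","pics/o4.png",T,B2,(130,120,150,150),4)
a=cv2.imread("pics/o3.png");b=cv2.imread("pics/o4.png");cv2.imwrite("pics/o34.png",cv2.resize(np.hstack([a,b]),None,fx=.66,fy=.66))
crop("pics/scene7.png","pics/s7.png",360,150,150,150,5)
E
```

```text
t21.55 p [592.9 263.7 249.1] tilt 0.51 az 1.5 yaz -10.12 el 0.50 q [ 0.248  0.417  1.234 -0.002  1.481  0.425] F [ 0.1 -0.1 -2.5] w 0.190
```

View pics/o34.png

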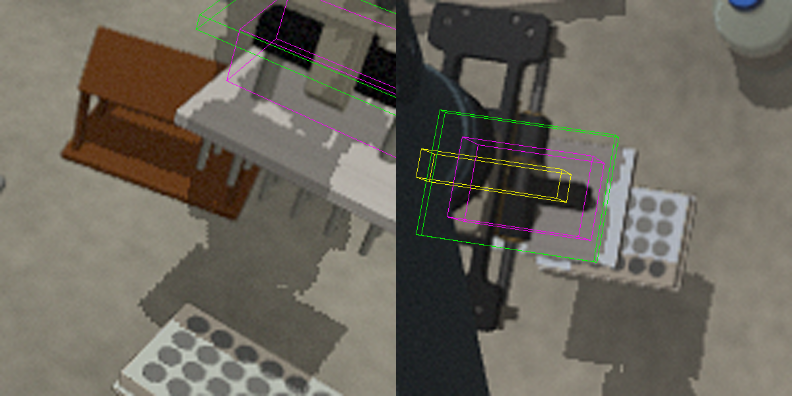

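View pics/s7.png

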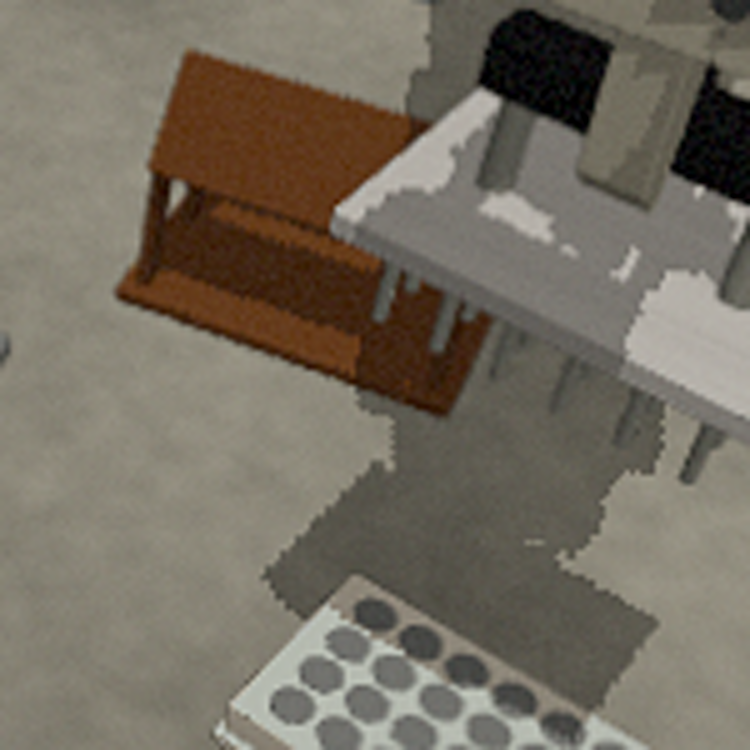

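```bash
cat > chk.py <<'E'
from ov import *
def chk(k,cs,ct,cap=True,off=(0,0,0)):
    s,M=st()
    if cap:
        for n in ("scene","top"): cv2.imwrite(f"pics/{n}{k}.png",manip.capture(n)[:,:,::-1])
    S=np.c_[M[:,1],M[:,0],-M[:,2]]; o=s['position']+M[:,2]*29
    T=lambda V:(V+np.array(off))@S.T+o
    B2=B[:2]+[(((0,0,-15),(27,45,15)),(255,0,255))]
    overlay("scene",f"pics/scene{k}.png","pics/x.png",T,B2,cs,4)
    overlay("top",f"pics/top{k}.png","pics/y.png",T,B2,ct,4)
    a=cv2.imread("pics/x.png");b=cv2.imread("pics/y.png");cv2.imwrite(f"pics/o{k}_{abs(hash(off))%1000}.png",cv2.resize(np.hstack([a,b]),None,fx=.66,fy=.66)); print(f"pics/o{k}_{abs(hash(off))%1000}.png")
E
python3 -c "
from chk import *
chk('7',(400,130,150,150),(130,120,150,150),False)"
```

```text
t21.65 p [593.9 263.  252. ] tilt 0.78 az 5.6 yaz -10.20 el 0.75 q [ 0.247  0.414  1.232 -0.002  1.482  0.425] F [-0.2  0.6 -1.7] w 0.191
pics/o7_226.png
```

View pics/o7_226.png

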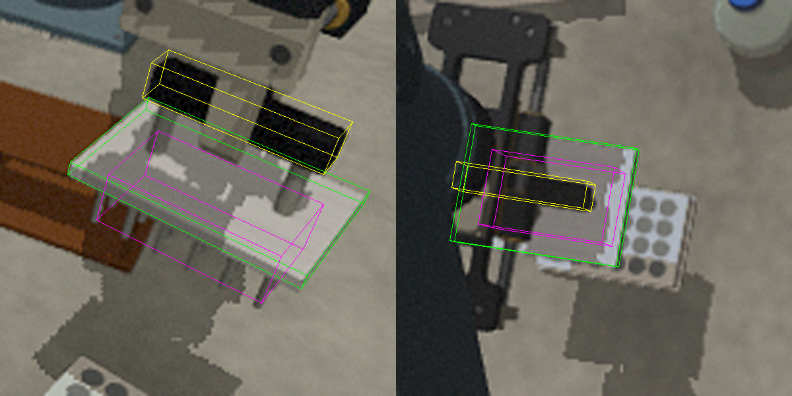

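```bash
python3 -c "
from h import *
go([592.7,267.4,150],-10.4)"
```

```text
t21.65 p [593.9 263.  252. ] tilt 0.78 az 5.6 yaz -10.20 el 0.75 q [ 0.247  0.414  1.232 -0.002  1.482  0.425] F [-0.2  0.6 -1.7] w 0.191
rows delta [np.float64(0.07), np.float64(-0.06), np.float64(2.04)] twist 0.03
```

```bash
python3 -m inch '[[[0.05,0,0.4],0,1],[[0.05,0,0.9],0,1],[[0.07,-0.05,1.4],0,1],[[0.07,-0.05,1.9],0,1],[[0.07,-0.05,2.05],0,1]]' >/dev/null; python3 -c "
from chk import *
chk('8',(390,190,150,150),(140,140,140,140))
crop('pics/scene8.png','pics/s8.png',390,200,130,130,6)
crop('pics/top8.png','pics/t8.png',160,150,110,110,6)
"; ls pics/o8*
```

```text
t22.27 p [593.1 265.6 149.4] tilt 0.73 az 3.4 yaz -10.28 el 0.71 q [ 0.251  0.477  1.386 -0.003  1.266  0.431] F [ 0.4  0.5 -3.4] w 0.193Traceback (most recent call last):
  File "<string>", line 3, in <module>
    chk('8',(390,190,150,150),(140,140,140,140))
    ~~~^^^^^^^^^^^^^^^^^^^^^^^^^^^^^^^^^^^^^^^^^
  File "chk.py", line 11, in chk
    a=cv2.imread("pics/x.png");b=cv2.imread("pics/y.png");cv2.imwrite(f"pics/o{k}_{abs(hash(off))%1000}.png",cv2.resize(np.hstack([a,b]),None,fx=.66,fy=.66)); print(f"pics/o{k}_{abs(hash(off))%1000}.png")
                                                                                                                        ~~~~~~~~~^^^^^^^
    return _nx.concatenate(arrs, 1, dtype=dtype, casting=casting)
           ~~~~~~~~~~~~~~~^^^^^^^^^^^^^^^^^^^^^^^^^^^^^^^^^^^^^^^
ValueError: all the input array dimensions except for the concatenation axis must match exactly, but along dimension 0, the array at index 0 has size 600 and the array at index 1 has size 560
ls: cannot access 'pics/o8*': No such file or directory
```

```bash
python3 -c "
from chk import *
chk('8',(390,190,140,140),(140,140,140,140),False)
crop('pics/scene8.png','pics/s8.png',390,200,130,130,6)
crop('pics/top8.png','pics/t8.png',170,150,100,100,6)
"; mv pics/o8_*.png pics/o8.png
```

```text
t22.38 p [593.6 266.1 150.1] tilt 0.79 az 5.0 yaz -10.26 el 0.76 q [ 0.252  0.477  1.384 -0.002  1.267  0.431] F [-0.5  0.  -2.7] w 0.190
pics/o8_226.png
```

View pics/o8.png

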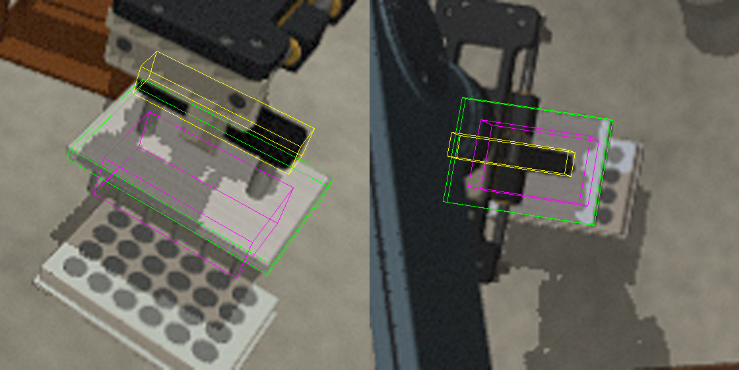

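View pics/s8.png

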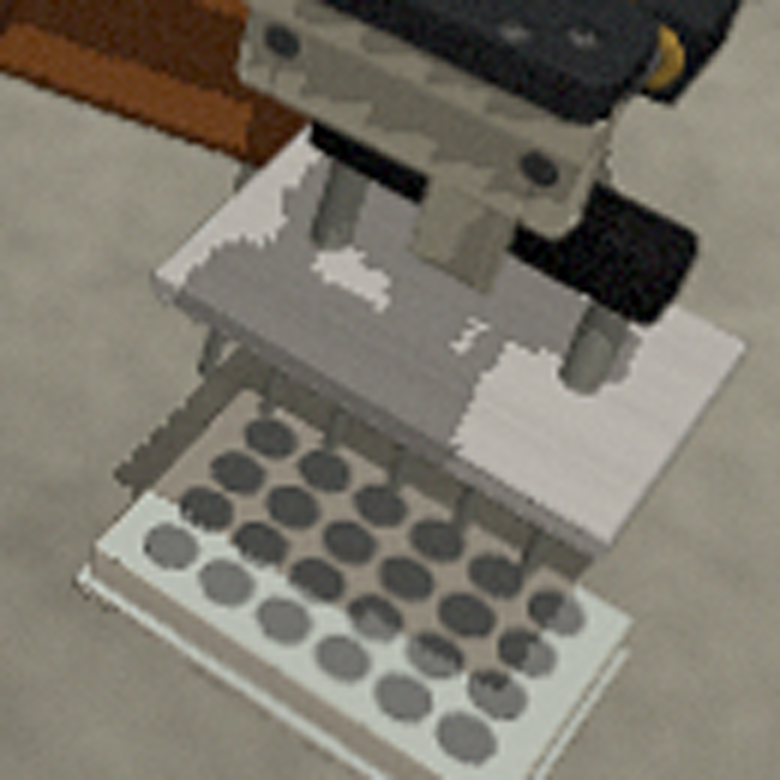

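View pics/t8.png

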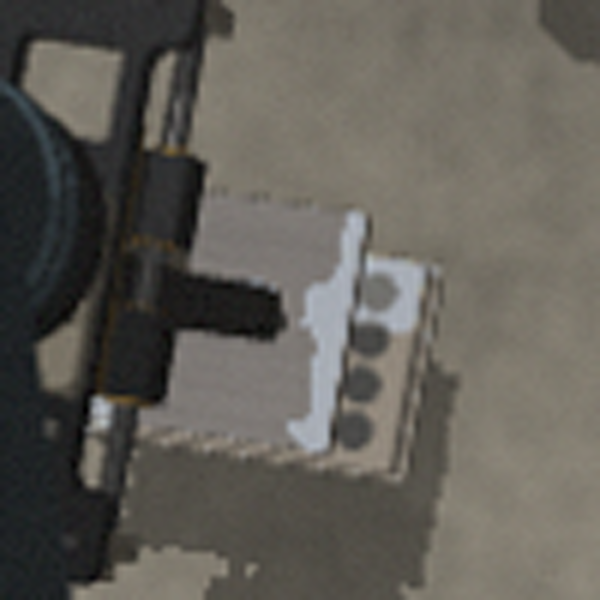

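```bash
cat > fit2.py <<'E'
from fit import *
def fs(sc,tp,free=6,pr=True):
    s,M=st(); S=np.c_[M[:,1],M[:,0],-M[:,2]]; o=s['position']+M[:,2]*29; R0=Ro.from_matrix(S)
    def TT(p,V): return (R0*Ro.from_euler('xyz',[p[4],p[5],p[2]])).apply(V)+o+[p[0],p[1],p[3]]
    def f(p,reg=True):
        r=[]
        for n,L in (("scene",sc),("top",tp)):
            if L: r.append((proj(n,TT(p,np.array([l[0] for l in L],float)))-np.array([l[1] for l in L])).ravel())
        r=np.concatenate(r)
        return np.r_[r,p[3]/2,p[4]/.02,p[5]/.03] if reg else r
    b=least_squares(f,np.zeros(6),x_scale=[10,10,.1,10,.1,.1],loss='soft_l1'); p=b.x
    tips=TT(p,np.array([[0,0,-30.]]))[0]; Rf=R0*Ro.from_euler('xyz',[p[4],p[5],p[2]]); z=Rf.apply([0,0,1]); x=Rf.apply([1,0,0])
    print('corr',np.round(p,3),'tips',np.round(tips,1),'tiltdeg %.2f'%np.degrees(np.arccos(z[2])),'z',np.round(z,3),'yaw %.2f'%np.degrees(np.arctan2(x[1],x[0])),'res',np.round(f(p,False),1))
    return p,tips
E
cat > m8.py <<'E'
from fit2 import *
u=lambda P:uc([P],390,200,6)[0]; v=lambda P:uc([P],170,150,6)[0]
sc=[((42,-60,8),u((154,274))),((42,60,8),u((608,542))),((-42,60,8),u((745,345))),((27,-45,-30),u((208,372))),((27,-27,-30),u((268,412))),((27,45,-30),u((528,562)))]
tp=[((42,-60,8),v((365,211))),((-42,-60,8),v((325,450)))]
fs(sc,tp);fs(sc,[]);
E
python3 m8.py
```

```text
t22.38 p [593.6 266.1 150.1] tilt 0.79 az 5.0 yaz -10.26 el 0.76 q [ 0.252  0.477  1.384 -0.002  1.267  0.431] F [-0.5  0.  -2.7] w 0.190
corr [-0.064 -1.535 -0.005 -0.006 -0.013 -0.   ] tips [594.3 264.3  91.1] tiltdeg 0.94 z [-0.012  0.011  1.   ] yaw -10.57 res [-0.2 -0.4  0.2 -0.1  1.4 -0.4 -0.2  0.4 -0.1 -0.1  0.   1.4  1.   0.
  0.5  0.2]
t22.38 p [593.6 266.1 150.1] tilt 0.79 az 5.0 yaz -10.26 el 0.76 q [ 0.252  0.477  1.384 -0.002  1.267  0.431] F [-0.5  0.  -2.7] w 0.190
corr [-1.078e+00 -1.891e+00 -4.000e-03 -9.410e-01 -1.000e-02  1.000e-03] tips [593.3 264.   90.1] tiltdeg 0.82 z [-0.011  0.009  1.   ] yaw -10.50 res [-0.3 -0.3  0.  -0.3  1.1 -0.7 -0.2  0.4 -0.2 -0.2 -0.1  1.1]
```

```bash
python3 -c "
from h import *
go([592.3,269,129.5],-10.2)"
```

```text
t22.38 p [593.6 266.1 150.1] tilt 0.79 az 5.0 yaz -10.26 el 0.76 q [ 0.252  0.477  1.384 -0.002  1.267  0.431] F [-0.5  0.  -2.7] w 0.190
rows delta [np.float64(0.05), np.float64(-0.04), np.float64(0.41)] twist -0.01
```

```bash
python3 -m inch '[[[0.05,-0.04,0.15],0,1],[[0.05,-0.04,0.3],0,1],[[0.05,-0.04,0.41],0,1],[[0.05,-0.04,0.41],0,1]]'; python3 -c "
from h import *
go([592.3,269,129.5])"
```

```text
clock: 22.88
position: [591.9, 268.9, 128.8]
tool_rot: [0.767, 0.641, 0.005, 0.004]
ft_force: [0.2, 0.8, -2.5]
gripper_width: 0.192
t22.88 p [591.9 268.9 128.8] tilt 0.72 az 3.8 yaz -10.25 el 0.70 q [ 0.257  0.494  1.41  -0.003  1.225  0.436] F [ 0.2  0.8 -2.5] w 0.192
rows delta [np.float64(0.0), np.float64(0.01), np.float64(-0.01)] twist 0.00
```

```bash
python3 -c "
from chk import *
chk('9',(390,190,140,140),(140,140,140,140),True)
crop('pics/scene9.png','pics/s9.png',390,200,130,130,6)
crop('pics/top9.png','pics/t9.png',170,150,100,100,6)
st()
"
```

```text
t22.88 p [591.9 268.9 128.8] tilt 0.72 az 3.8 yaz -10.25 el 0.70 q [ 0.257  0.494  1.41  -0.003  1.225  0.436] F [ 0.2  0.8 -2.5] w 0.192
pics/o9_226.png
t22.98 p [592.4 269.  129.5] tilt 0.79 az 4.8 yaz -10.26 el 0.76 q [ 0.256  0.494  1.409 -0.003  1.225  0.436] F [ 0.6 -0.1 -2.9] w 0.192
```

View pics/s9.png

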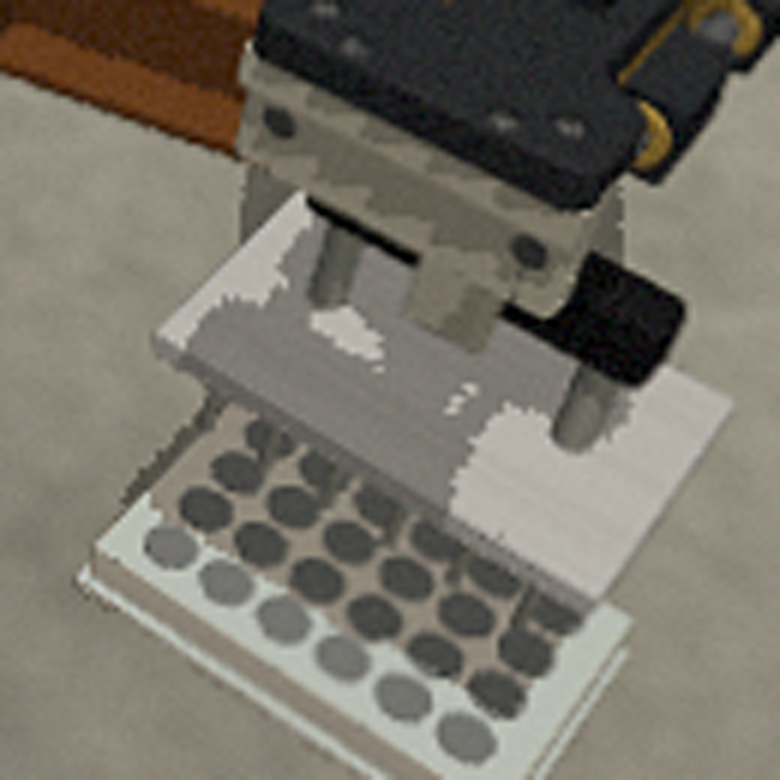

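View pics/t9.png

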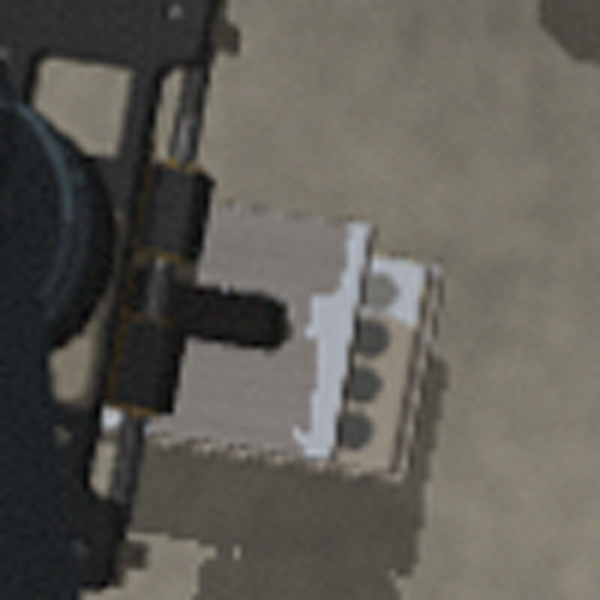

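```bash
cat > m9.py <<'E'
from fit2 import *
u=lambda P:uc([P],390,200,6)[0]; v=lambda P:uc([P],170,150,6)[0]
sc=[((42,-60,8),u((154,334))),((42,60,8),u((597,604))),((-42,60,8),u((733,402))),((27,-27,-30),u((265,472))),((27,45,-30),u((520,625)))]
tp=[((42,-60,8),v((370,223))),((-42,-60,8),v((328,459)))]
fs(sc,tp);fs(sc,[]);
# predicted pin tips in well-perfect alignment
Rz=Ro.from_euler('z',-.1814); pts=np.array([[27,y,70] for y in (-45,-27,-9,9,27,45)],float); X=Rz.apply(pts)+[592.6,267.4,0]
print(((proj("scene",X)-[390,200]+.5)*6-.5).round())
w4=np.array([[27,45,20],[27,-45,20],[-27,45,20],[-27,-45,20]],float);print(((proj("scene",Rz.apply(w4)+[592.6,267.4,0])-[390,200]+.5)*6-.5).round())
E
python3 m9.py
```

```text
t22.98 p [592.4 269.  129.5] tilt 0.79 az 4.8 yaz -10.26 el 0.76 q [ 0.256  0.494  1.409 -0.003  1.225  0.436] F [ 0.6 -0.1 -2.9] w 0.192
corr [ 5.710e-01 -1.019e+00 -7.000e-03 -4.550e-01 -6.000e-03 -1.000e-03] tips [593.8 267.9  70.1] tiltdeg 0.83 z [-0.014  0.005  1.   ] yaw -10.63 res [-0.3  0.   0.2 -0.2  1.2  0.2  0.  -0.5  0.1  0.4  0.7 -0.   0.7 -0.2]
t22.98 p [592.4 269.  129.5] tilt 0.79 az 4.8 yaz -10.26 el 0.76 q [ 0.256  0.494  1.409 -0.003  1.225  0.436] F [ 0.6 -0.1 -2.9] w 0.192
corr [ 0.72  -1.455  0.    -0.584 -0.006 -0.003] tips [594.  267.4  69.9] tiltdeg 0.95 z [-0.016  0.005  1.   ] yaw -10.23 res [-0.6  0.2  0.2 -0.3  0.8 -0.1 -0.3 -0.3 -0.1  0.3]
[[206. 431.]
 [265. 467.]
 [326. 504.]
 [388. 543.]
 [453. 583.]
 [520. 624.]]
[[468. 739.]
 [174. 548.]
 [559. 613.]
 [272. 440.]]
```

```bash
python3 -m inch '[[[0,-0.02,0],0,1],[[0,-0.02,0],0,1],[[0,-0.02,0],0,1],[[0,-0.02,0],0,1]]'; python3 - <<'E'
from h import *
im=manip.capture("scene"); cv2.imwrite("pics/scene10.png",im[:,:,::-1]); s,M=st(); print(np.abs(s['qvel']).max())
E
```

```text
clock: 23.48
position: [591.5, 269.2, 129.6]
tool_rot: [0.767, 0.641, 0.006, 0.004]
ft_force: [-0.9, 0.2, -3.4]
gripper_width: 0.191
t23.52 p [591.5 269.2 129.6] tilt 0.80 az 4.9 yaz -10.26 el 0.77 q [ 0.257  0.493  1.412 -0.003  1.224  0.437] F [-0.  -0.4 -4.2] w 0.188
0.0012167630883935729
```

View pics/scene10.png

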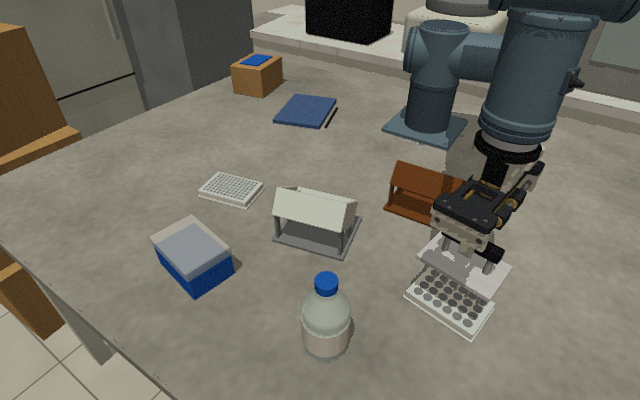

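The picture shows the stamp held level at about (465,265), over the 24-well plate at (450,300). The dock is empty at (317,215), and the bottle (326,315), tip box (193,255) and 96-well plate (231,190) are where they were. I'm handing in now.

```bash
python3 -c "
from workcell import manip
print(manip.hand_in()); s=manip.state(); print(s['clock'],s['position'],s['gripper_width'])"
```

```text
the job is handed in; nothing more can be done
None
the job is handed in; nothing more can be done
```

I took the stamp by its handle, drew it out of the white dock and handed in while holding it level, pins down, over the 24-well plate. The clock read about 23.5 s of the 51 s.

**How it went:** The interface only shifts the tool and turns it about its own axis, so I got the tilt by pushing the arm against its reach and joint limits. I tilted the tool to about 32° that way before gripping the handle (opening about 18 mm). I then levelled the stamp again behind the robot base and carried it round to the plate.

**Last checks:**
- **Centring:** The last fit of the two pictures put the pin tips at about (593.9, 267.6, 70) mm, against a plate centre of about (592.6, 267.4) and a plate top at 20 mm. I then nudged x by about −1 mm. That puts the tips about 50 mm above the plate and centred within 1–2 mm, which is about the accuracy of the calibration.
- **Angle:** The stamp's turn was about −10.2° to −10.6°, against −10.4° for the plate. It leans about 0.9°.
- **Stillness and grip:** The arm was at rest (joint speeds about 0.001 rad/s) and still holding the stamp (opening 0.19).
- **Other objects:** In the last picture the plates, bottle and tip box look where they were. I did not measure them again.

**Disagreements and side effects:**
- The two cameras differed by about 1 mm on the plate's position.
- The stamp sat about 1–2 mm off along its handle in the jaws, which I corrected for.
- The wrist force briefly read about 78 N (limit 120 N) when the empty arm first reached a joint limit.
- The third joint rested at about 0.187 rad there, against its listed limit of 0.19. I took that as rounding, but could not confirm it.

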